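# Change the batch on the basket dryer

### The job

Change over the basket dryer: first slide its blower switch off (towards the dryer's front), take the dry baskets off the hooks and set them down upright, without dropping them, in the steel tray, and hang each freshly coated basket from the bench by its handle on a hook of its own. When every basket is in its place and hanging still, slide the switch fully back on (towards the white dot); leave the mortar, the tweezer case and the bottle alone.

Things in the scene. Friction and masses are not known exactly. Their poses are not given: they have to be found in the camera images.
- dryer: basket dryer: white box 150 (x) x 420 (y) x 60 mm high, fixed. Origin under its centre, -x side = front, towards the robot. Above its top grille a 12 mm rail runs along y at x = +45 mm, 198 mm above the bench, on posts at y = -195 and +95 mm; three hooks point from it to the front. Control panel on the flat top at the +y end, centred at x = 0, y = +175 mm
- switch (a joint): the dryer's slide switch, m: 0 = ON (slid to the dryer's back, towards a white dot), 0.010 = OFF (slid to its front). It starts ON. Spring detent: it rests at either end, takes about 5 N to start and snaps over once past half-way
- ridge (a point): centre of the top of the switch's small ridge. The pale slide, in a black frame, is flush with the panel (60 mm above the bench); the ridge stands 5 mm above it, 4 mm thick in the sliding direction, 16 mm wide across. It slides 10 mm in all along the dryer's x axis. The flat top runs on to the dryer's edges, 75 mm in front of and behind mid-travel and 27 mm to the ridge's +y side
- tray_in (a point): shallow steel tray for dry baskets: centre of its inner floor, 3 mm above the bench. Outside 130 (its x) x 220 mm (its y), walls 3 mm thick, 18 mm high, fixed. Room for two baskets side by side along y
- wet1_mid (a point): coated basket on the bench (may be absent). Square wire basket 50 x 50 x 36 mm, 70 to 120 g, coupons fixed inside. Stiff 5 mm wire handle: legs at +y and -y of it, 45 mm over the outsides, vertical from 56 to 100 mm above the underside; the peaked top's underside is at 103, its top at 108 mm. Point: the centre, 53 mm above the underside; z up; one looks through the handle along x
- wet2_mid (a point): another coated basket on the bench (may be absent): same basket, point and axes as wet1_mid
- wet3_mid (a point): another coated basket on the bench (may be absent): same basket, point and axes as wet1_mid
- dry1_mid (a point): dry basket of the last batch, hanging on hook 1 at the start (may be absent): same basket, point and axes as wet1_mid, its x about along the dryer's x
- dry2_mid (a point): dry basket of the last batch, hanging on hook 2 at the start (may be absent): same basket, point and axes as wet1_mid, its x about along the dryer's x
- dry3_mid (a point): dry basket of the last batch, hanging on hook 3 at the start (may be absent): same basket, point and axes as wet1_mid, its x about along the dryer's x
- hook1 (a point): hook 1 of 3, at y = -150 mm of the dryer: the seat on top of its 8 mm wire, 198 mm above the bench, where the handle's top rests. Axes as the dryer's. The hook points to -x: its upturned tip ends 31 mm in front of the seat and 20 mm above it; the rail is 51 mm behind. A basket hanging here has its underside 95 mm above the bench
- hook2 (a point): hook 2 of 3, at y = -50 mm of the dryer: the seat on top of its 8 mm wire, 198 mm above the bench, where the handle's top rests. Axes as the dryer's. The hook points to -x: its upturned tip ends 31 mm in front of the seat and 20 mm above it; the rail is 51 mm behind. A basket hanging here has its underside 95 mm above the bench
- hook3 (a point): hook 3 of 3, at y = 50 mm of the dryer: the seat on top of its 8 mm wire, 198 mm above the bench, where the handle's top rests. Axes as the dryer's. The hook points to -x: its upturned tip ends 31 mm in front of the seat and 20 mm above it; the rail is 51 mm behind. A basket hanging here has its underside 95 mm above the bench
- mortar: white ceramic mortar, 124 mm across, 75 mm high; origin under its centre. Bystander
- case: clear flat tweezer case, 70 x 150 x 18 mm; origin under its centre. Bystander
- bottle: amber reagent bottle, 60 mm across, 120 mm high; origin under its centre. Bystander

How it is judged:
By the outcome, as a careful person would: the job done as asked, in the order asked, and still so for the second after the job is handed in, with the robot touching nothing.
Of wet1, wet2, wet3 only 2 to 3 are there at a start; the rules pass over those that are not, and their reading is None.
Of dry1, dry2, dry3 only 1 to 2 are there at a start; the rules pass over those that are not, and their reading is None.
At some moment in a run one of wet1, wet2, wet3 may be knocked a few centimetres aside while the robot is not near it.
It also fails if it takes over 210 s, if anything falls off the work surface, if the arm or the gripper's body presses on something with over 40 N, if the wrist force passes 120 N, or if a joint passes its speed limit or range.

### The arm

A 6-joint arm with a two-finger parallel gripper is mounted at the origin on the work surface. World frame = base frame: x ahead of the robot, y to its left, z up, the work surface at z = 0. Lengths are in m, angles in rad, forces in N, time in s.
With the tool pointing down it reaches from about 0.15 to 0.775 m from the base axis. Payload 6.1 kg.
Tool frame: the origin (TCP) lies midway between the tips of the shut fingers; the grasp point (between the pads) lies 19 mm behind it; z points along the fingers, x is the direction in which the jaws open and shut, and the axes are right-handed (so a half turn about z gives the same grasp; the last joint's range is limited). The gripper opens to 85 mm and grips with 20 to 120 N. Pads are 22 mm wide; open, the fingers measure 114 mm over their backs; the gripper's body (76 mm by 85 mm) begins 54 mm behind the grasp point. The pads swing forward as they close: fully open they stand 13 mm farther back than shut.
Start: joints at [-1.268, 0.126, -0.04, 1.405, 0, 1.571], TCP at [0.157, -0.501, 0.231] pointing down, gripper open.
Joint ranges: [-2.72, 2.72], [-0.95, 1.95], [-1.27, 1.35], [-1.78, 2.02], [-1.46, 1.47], [-3.14, 3.14]. Speed limits (rad/s): [2.39, 2.39, 3.01, 3.14, 3.14, 3.14].

### API

Orientations are given as a unit quaternion [x, y, z, w].
In Python, from bench import env gives the robot as it stands.
- The arm moves only by the tool drive_tool, never from a script. Its argument "moves" is a list of rows, each a list of 7 numbers: the turn, a rotation vector about the tool's x, y, z in degrees, then the shift along the tool's x, y, z in mm, then the finger opening in mm, from 0 to 85.4. A call has 1 to 20 rows; each row shifts and turns the commanded pose from where the row before left it, along the tool's axes as they then stand; what a row does not reach is not made up. A row lasts 1/12 s, in which the tool goes at most 41.7 mm and 7.16 degrees, less where a joint would pass 70% of its speed; a pose out of reach is approached as far as the arm can. A call with a gripper value outside its range is refused whole. The fingers move at their own pace and stop on an object; "force" is the grip in N (left out, the last holds). Time passes only in rows, so rows that do not move let the fingers close. It gives the time, the measured TCP pose, the force and the opening at its end, in the units of the state.
- env.observe(): the state, without advancing time (a new reading comes with each control period).
- env.snapshot(name): name is "side" or "top"; returns a dict with "color" (420x560x3 uint8, red, green, blue), "z_map" (420x560 float32, m along the optical axis (not along the pixel's ray), 0 where there is no reading), "camera_matrix" (3x3 intrinsics, pixels), "R" (3x3) and "t" (3): a world point X has camera coordinates R X + t. Camera axes: x right, y down, z forward; pixel columns grow to the right and rows downward; lengths in m; the calibration is good to about 2 mm. A picture is of the moment at which its call begins.
- env.close_job(): hands the job in, once; it reports no verdict.
Trained networks look in a picture, given as the dict that the camera call returned (one of the last four; its "shot" number tells which), for a name from the list of things; names that differ only in an ending like _2 or _b are one class to them, and where a whole thing is asked for, a point or a joint stands for the part that bears it (a point fixed in the world has none). Each returns a list of dicts, best first, with "conf" (0 to 1); they miss things now and then, are a little off and sometimes report something else, mostly with a low value. They report only what shows in the picture. A call takes as long as a camera call.
- env.search_frame(picture, thing): "extent" ([left, top, right, bottom] in pixels, round what is visible of it).
- env.place_of(picture, thing): "pixel" ([column, row] in pixels: a listed point, or the origin of a listed thing).
The state is a dict: "t": time; "qpos": joint angles; "joint_velocities": joint speeds; "joint_torque": joint torques, N m; "tool_pos": TCP position; "tool_rot": TCP orientation; "ft_force": force on the tool from outside, world axes, zero at the start; "moment": the same for the moment, N m; "opening": opening from 0.0 (shut) to 1.0 (fully open).
Only numpy, scipy, OpenCV 4.12 (cv2) and the standard library are available. Lean on these libraries where they do the work, as an engineer would, in place of code of your own. Each camera call takes 0.05 s, during which the arm holds its last target. There are 200 camera calls.

## Working session

There is one attempt and no reset: what is moved stays moved. The work goes in short steps, Python scripts to look and compute and a tool call to move; the robot and the scene stay as the last step left them, time stands still between calls to the robot, and variables do not carry over. Pictures are saved under pics/ and viewed, about 12 in all and at most 16, crops included, and the job is handed in when it is done.

Besides the shell and the picture viewer there is one more tool, called after "Call:" as name([rows], argument=value, ...), one row to a line, values as JSON. drive_tool: Moves the arm, as the interface text tells. Its arguments: {"type":"object","properties":{"moves":{"type":"array","items":{"type":"array","items":{"type":"number"}}},"force":{"type":"number"}},"required":["moves"]}

```bash
ls; mkdir -p pics; cat > h.py <<'E'
import numpy as np, cv2
from bench import env
def snap(n,save=None):
    s=env.snapshot(n)
    if save: cv2.imwrite(f'pics/{save}.png',s['color'][:,:,::-1])
    return s
def ray(s,px):
    d=s['R'].T@np.linalg.inv(s['camera_matrix'])@np.array([px[0],px[1],1.])
    return -s['R'].T@s['t'],d
def atz(s,px,z):
    o,d=ray(s,px); return o+d*(z-o[2])/d[2]
def proj(s,X):
    c=s['R']@np.asarray(X)+s['t']; p=s['camera_matrix']@c; return p[:2]/p[2]
def tri(s1,p1,s2,p2):
    o1,d1=ray(s1,p1);o2,d2=ray(s2,p2)
    A=np.array([d1,-d2]).T; k=np.linalg.lstsq(A,o2-o1,rcond=None)[0]
    a=o1+k[0]*d1;b=o2+k[1]*d2
    return (a+b)/2,np.linalg.norm(a-b)
def cloud(s):
    h,w=s['z_map'].shape; u,v=np.meshgrid(np.arange(w),np.arange(h)); z=s['z_map']
    P=np.stack([u,v,np.ones_like(u)],-1)@np.linalg.inv(s['camera_matrix']).T*z[...,None]
    X=(P-s['t'])@s['R']; X[z==0]=np.nan; return X
E
python3 - <<'E'
from h import *
np.set_printoptions(precision=4,suppress=True)
a=snap('top','top0');b=snap('side','side0')
for s in(a,b):
    print(-s['R'].T@s['t'],s['R'][2])
    for n in ['dryer','switch','ridge','tray_in','wet1_mid','dry1_mid','hook1','hook2','hook3','mortar','case','bottle']:
        print(n,[(round(r['conf'],2),np.round(r['pixel'],1).tolist()) for r in env.place_of(s,n)][:5])
print(env.observe())
cv2.imwrite('pics/both.png',np.hstack([a['color'],b['color']])[:,:,::-1])
E
```

```text
pics
[ 0.4137 -0.056   1.3743] [ 0.08   -0.0189 -0.9966]
dryer [(0.57, [311.6, 185.6])]Traceback (most recent call last):
  File "<stdin>", line 7, in <module>
ValueError: it knows: bottle, case, dry1_mid, dry2_mid, dry3_mid, dryer, hook, mortar, ridge, tray_in, wet1_mid, wet2_mid, wet3_mid
```

View pics/top0.png

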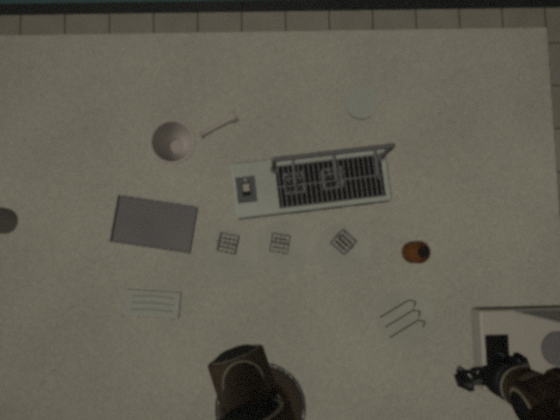

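View pics/side0.png

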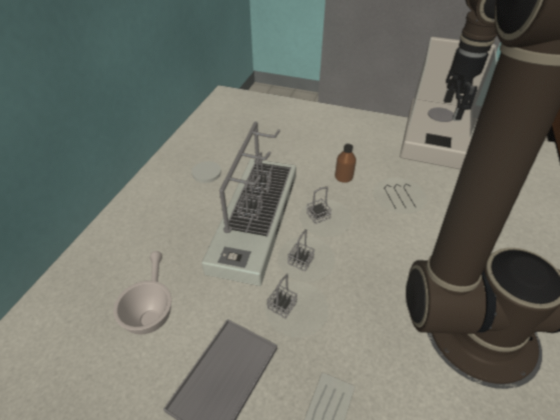

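Top view: dryer at about (312,188) with the switch panel at its left end (247,188). There are wet baskets at (228,243), (280,243) and (343,241), and dry ones at (293,180) and (331,176). The tray is at (153,223). The side view agrees.

```bash
python3 - <<'E'
from h import *
np.set_printoptions(precision=4,suppress=True)
a=snap('top');b=snap('side')
for s in(a,b):
    print(-s['R'].T@s['t'],s['R'][2], s['camera_matrix'][0])
    for n,z in [('dryer',0),('ridge',.065),('tray_in',.003),('wet1_mid',.053),('wet2_mid',.053),('wet3_mid',.053),('dry1_mid',.148),('dry2_mid',.148),('dry3_mid',.148),('hook',.198),('mortar',0),('case',0),('bottle',0)]:
        print(n,[(round(r['conf'],2),np.round(r['pixel'],1).tolist(),atz(s,r['pixel'],z).round(3)[:2].tolist()) for r in env.place_of(s,n)][:5])
X=cloud(a)
# tray rectangle, dryer top rectangle
def rect(m,name):
    m=cv2.morphologyEx(m.astype(np.uint8),cv2.MORPH_OPEN,np.ones((3,3)))
    n,l,st,c=cv2.connectedComponentsWithStats(m)
    i=1+np.argmax(st[1:,4]); P=X[l==i]
    r=cv2.minAreaRect((P[:,:2]*1000).astype(np.float32)); print(name,r,np.median(P[:,2]))
z=X[...,2]
rect((z>.05)&(z<.068)&(X[...,0]>.4),'dryertop')
g=a['color'].astype(int).mean(2); m=np.zeros(g.shape,bool); m[185:262,100:205]=g[185:262,100:205]<85
print(g[225,150],g[270,150]); rect(m,'tray')
# wet baskets
for u,v in [(228,243),(280,243),(343,241)]:
    P=X[v-22:v+22,u-22:u+22].reshape(-1,3); 
    Q=P[(P[:,2]>.015)&(P[:,2]<.06)]; H=P[P[:,2]>.07]
    print(len(Q),cv2.minAreaRect((Q[:,:2]*1000).astype(np.float32)),len(H),H.round(3)[:8].tolist())
cv2.imwrite('pics/crop1.png',cv2.resize(a['color'][140:265,210:400,::-1],None,fx=4,fy=4,interpolation=3)*1)
cv2.imwrite('pics/crop2.png',cv2.convertScaleAbs(cv2.resize(b['color'][110:320,180:340,::-1],None,fx=2.8,fy=2.8,interpolation=3),alpha=1.6))
E
```

```text
[ 0.4137 -0.056   1.3743] [ 0.08   -0.0189 -0.9966] [496.2456   0.     286.3957]
dryer [(0.72, [308.9, 184.2], [0.603, -0.147])]
ridge [(0.56, [246.1, 183.7], [0.599, 0.024])]
tray_in [(0.87, [152.0, 222.7], [0.505, 0.289]), (0.17, [374.6, 166.4], [0.649, -0.332])]
wet1_mid [(0.64, [348.4, 239.9], [0.444, -0.245])]
wet2_mid [(0.73, [278.2, 244.7], [0.435, -0.057])]
wet3_mid [(0.54, [227.9, 245.6], [0.436, 0.076]), (0.52, [295.5, 175.9], [0.619, -0.108])]
dry1_mid []
dry2_mid [(0.7, [335.1, 178.4], [0.596, -0.203])]
dry3_mid [(0.7, [293.6, 181.8], [0.589, -0.099]), (0.38, [154.2, 304.5], [0.296, 0.248])]
hook [(0.76, [338.7, 173.1], [0.601, -0.206]), (0.66, [375.6, 165.3], [0.618, -0.295]), (0.6, [293.8, 176.7], [0.594, -0.098])]
mortar [(0.84, [176.8, 144.4], [0.723, 0.22])]
case [(0.83, [155.6, 303.3], [0.285, 0.28])]
bottle [(0.97, [412.9, 250.0], [0.413, -0.431]), (0.16, [293.8, 177.6], [0.622, -0.105])]
[0.2879 0.5468 0.8132] [ 0.2329 -0.6529 -0.7208] [391.5904   0.     276.9373]
dryer [(0.78, [256.8, 220.2], [0.6, -0.158])]
ridge [(0.6, [233.9, 256.2], [0.584, 0.028])]
tray_in [
[... 1191 characters left out ...]
 0.104], [0.448, 0.102, 0.097], [0.448, 0.099, 0.102], [0.447, 0.096, 0.108], [0.447, 0.094, 0.102]]
125 ((441.40716552734375, -60.90308380126953), (51.80228042602539, 51.68680953979492), 79.23589324951172) 34 [[0.447, -0.042, 0.101], [0.447, -0.044, 0.098], [0.444, -0.039, 0.101], [0.444, -0.042, 0.1], [0.444, -0.044, 0.102], [0.444, -0.047, 0.1], [0.444, -0.049, 0.102], [0.444, -0.052, 0.106]]
170 ((441.00872802734375, -234.7056884765625), (52.27296829223633, 52.00944137573242), 45.73466491699219) 38 [[0.456, -0.218, 0.092], [0.456, -0.219, 0.103], [0.456, -0.222, 0.101], [0.454, -0.218, 0.071], [0.454, -0.219, 0.084], [0.453, -0.219, 0.102], [0.453, -0.221, 0.102], [0.453, -0.224, 0.101]]
```

View pics/crop1.png

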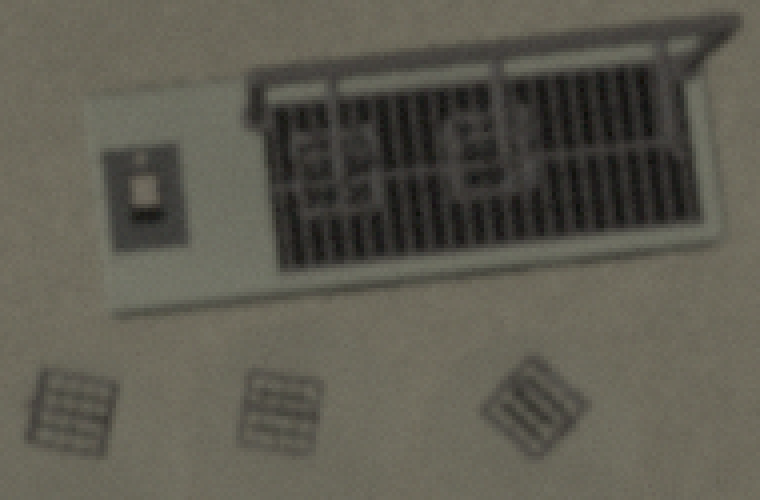

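View pics/crop2.png

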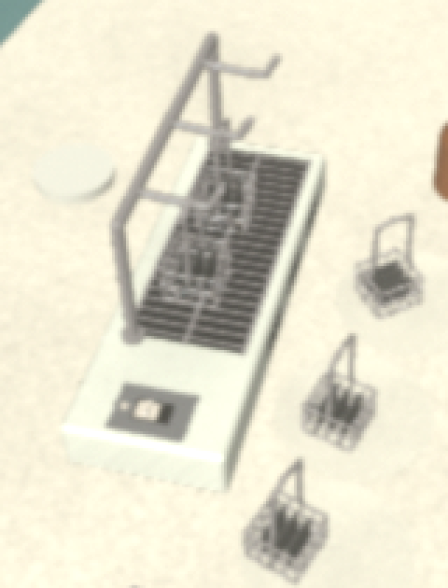

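The crops show the switch slide with the dot behind it. All three wet handles are visible, and the dry baskets hang on hooks 2 and 3, so hook 1 is free. I still need the handle yaws and the tray pose, plus a helper that plans in the tool frame.

```bash
cat >> h.py <<'E'
from scipy.spatial.transform import Rotation as Ro
C=np.array([.6025,-.1493]); A=np.radians(5.4)
ex=np.array([np.cos(A),np.sin(A)]); ey=np.array([-np.sin(A),np.cos(A)])
def D(x,y,z): return np.r_[C+x*ex+y*ey,z]
def plan(pts,yaw=None):
    """remaining tool-frame shifts from the measured pose through pts; jaw axis heading yaw (deg, mod 180)"""
    o=env.observe(); p=np.array(o['tool_pos']); R=Ro.from_quat(o['tool_rot']).as_matrix()
    cur=np.degrees(np.arctan2(R[1,0],R[0,0])); t=0
    if yaw is not None:
        t=(cur-yaw+90)%180-90   # tool z down: +turn lowers heading
    print('t%.2f pos'%o['t'],p.round(4),'head %.1f'%cur,'tilt',R[:,2].round(3),'q6 %.2f'%o['qpos'][5],'F',np.round(o['ft_force'],1),'open %.2f'%o['opening'])
    print('turn z %.1f deg'%t)
    R2=R@Ro.from_euler('z',t,degrees=True).as_matrix()
    for x in pts:
        d=R2.T@(np.asarray(x)-p)*1000; print('->',np.round(x,4),'shift mm',d.round(1),'len %.0f'%np.linalg.norm(d)); p=np.asarray(x)
def wets(s=None):
    """basket centre and handle direction of wet baskets from the top camera depth"""
    s=s or snap('top'); X=cloud(s); x,y,z=X[...,0],X[...,1],X[...,2]
    d=(np.nan_to_num(X[...,:2])-C)@np.array([ex,ey]).T
    m=(z>.012)&(z<.125)&(d[...,0]<-.085)&(x>.33)&(y>-.37)&(y<.17)
    m=cv2.dilate(m.astype(np.uint8),np.ones((5,5)))
    n,l,st,c=cv2.connectedComponentsWithStats(m)
    for i in range(1,n):
        P=X[(l==i)&(z>.012)&(z<.125)]
        if len(P)<60: continue
        Q=P[P[:,2]<.045]; H=P[P[:,2]>.075]
        r=cv2.minAreaRect((Q[:,:2]*1000).astype(np.float32))
        u=np.linalg.svd(H[:,:2]-H[:,:2].mean(0))[2][0]
        print('wet c',np.round(r[0],1),'size',np.round(r[1],0),'ang %.1f'%r[2],'| handle mid',(H[:,:2].mean(0)*1000).round(1),'ext',((H[:,:2]-H[:,:2].mean(0))@u).min().round(3),((H[:,:2]-H[:,:2].mean(0))@u).max().round(3),'head %.1f'%(np.degrees(np.arctan2(u[1],u[0]))%180),'zmax',H[:,2].max().round(3))
E
python3 - <<'E'
from h import *
np.set_printoptions(precision=4,suppress=True)
s=snap('top'); wets(s)
g=cv2.GaussianBlur(s['color'],(3,3),0).astype(int).mean(2); m=np.zeros(g.shape,np.uint8); m[185:262,100:208]=g[185:262,100:208]<86
n,l,st,c=cv2.connectedComponentsWithStats(m); i=1+np.argmax(st[1:,4]); r=cv2.minAreaRect(np.argwhere(l==i)[:,::-1].astype(np.float32))
B=np.array([atz(s,p,.012) for p in cv2.boxPoints(r)])[:,:2]; print('tray',r,B,B.mean(0),[np.linalg.norm(B[k]-B[k-1]).round(3) for k in range(4)])
for i in (1,2,3): print(D(-.006,-.25+.1*i,.198))
plan([D(.025,.175,.15),D(.025,.175,.0625)],95.4)
E
```

```text
wet c [ 441.2 -234.6] size [52. 52.] ang 46.7 | handle mid [ 441.4 -233.7] ext -0.022 0.021 head 46.2 zmax 0.109
wet c [444.9  80.1] size [52. 52.] ang 77.8 | handle mid [444.5  79.5] ext -0.022 0.023 head 77.3 zmax 0.11
wet c [441.4 -60.9] size [52. 52.] ang 79.4 | handle mid [441.5 -60.7] ext -0.022 0.022 head 80.0 zmax 0.111
tray ((153.43649291992188, 223.63165283203125), (83.23741912841797, 48.184425354003906), 8.652542114257812) [[0.4563 0.4043]
 [0.5866 0.3851]
 [0.547  0.1601]
 [0.417  0.1811]] [0.5017 0.2827] [np.float64(0.227), np.float64(0.132), np.float64(0.228), np.float64(0.132)]
[ 0.6106 -0.2992  0.198 ]
[ 0.6012 -0.1996  0.198 ]
[ 0.5918 -0.1001  0.198 ]
t1.60 pos [ 0.1565 -0.5011  0.2313] head -72.7 tilt [-0.  0. -1.] q6 1.57 F [-1.   0.4 -0.1] open 1.00
turn z 11.9 deg
-> [0.6109 0.0273 0.15  ] shift mm [-483.3 -502.1   81.3] len 702
-> [0.6109 0.0273 0.0625] shift mm [ 0.  -0.  87.5] len 87
```

Call:
drive_tool([
  [0,0,6,0,0,-30,0],
  [0,0,5.9,0,0,-30,0],
  [0,0,0,-27,-28,0,0],
  [0,0,0,-27,-28,0,0],
  [0,0,0,-27,-28,0,0],
  [0,0,0,-27,-28,0,0],
  [0,0,0,-27,-28,0,0],
  [0,0,0,-27,-28,0,0],
  [0,0,0,-27,-28,0,0],
  [0,0,0,-27,-28,0,0],
  [0,0,0,-27,-28,0,0],
  [0,0,0,-27,-28,0,0],
  [0,0,0,-27,-28,0,0],
  [0,0,0,-27,-28,0,0],
  [0,0,0,-27,-28,0,0],
  [0,0,0,-27,-28,0,0],
  [0,0,0,-27,-28,0,0],
  [0,0,0,-27,-28,0,0],
  [0,0,0,0,0,0,0],
])

```text
t: 3.18
tool_pos: [0.5648, -0.0238, 0.2895]
tool_rot: [0.742, -0.671, -0.001, -0.001]
ft_force: [-2.1, -0.8, -0.7]
opening: -0.0
```

```bash
python3 -c "
from h import *
plan([D(.027,.175,.15),D(.027,.175,.0625)],95.4)"
```

```text
t3.18 pos [ 0.5648 -0.0238  0.2895] head -84.2 tilt [-0.001  0.002 -1.   ] q6 3.00 F [-2.1 -0.8 -0.7] open -0.00
turn z 0.4 deg
-> [0.6129 0.0275 0.15  ] shift mm [-46.2 -52.7 139.6] len 156
-> [0.6129 0.0275 0.0625] shift mm [ 0.2 -0.  87.5] len 87
```

The last joint is near its limit at 3.00, so I'll flip the tool half a turn to the equivalent grasp.

Call:
drive_tool([
  [0,0,-7,0,0,0,0],
  [0,0,-7,0,0,0,0],
  [0,0,-7,0,0,0,0],
  [0,0,-7,0,0,0,0],
  [0,0,-7,0,0,0,0],
  [0,0,-7,0,0,0,0],
  [0,0,-7,0,0,0,0],
  [0,0,-7,0,0,0,0],
  [0,0,-7,0,0,0,0],
  [0,0,-7,0,0,0,0],
  [0,0,-7,0,0,0,0],
  [0,0,-7,0,0,0,0],
  [0,0,-7,0,0,0,0],
  [0,0,-7,0,0,0,0],
  [0,0,-7,0,0,0,0],
  [0,0,-7,0,0,0,0],
  [0,0,-7,0,0,0,0],
  [0,0,-7,0,0,0,0],
  [0,0,-7,0,0,0,0],
  [0,0,-7,0,0,0,0],
])

```text
t: 4.85
tool_pos: [0.5614, -0.0287, 0.2913]
tool_rot: [0.884, 0.468, -0.0, 0.0]
ft_force: [1.2, -0.2, -0.8]
opening: 0.001
```

Call:
drive_tool([
  [0,0,-7,0,0,0,0],
  [0,0,-7,0,0,0,0],
  [0,0,-7,0,0,0,0],
  [0,0,-7,0,0,0,0],
  [0,0,-7,0,0,0,0],
  [0,0,-4.6,0,0,0,0],
  [0,0,0,0,0,0,0],
])

```text
t: 5.43
tool_pos: [0.5614, -0.0287, 0.2913]
tool_rot: [0.675, 0.738, -0.0, 0.0]
ft_force: [0.3, 0.5, -0.0]
opening: 0.0
```

```bash
python3 -c "
from h import *
plan([D(.027,.175,.12),D(.027,.175,.0625)],95.4)"
```

```text
t5.43 pos [ 0.5614 -0.0287  0.2913] head 95.1 tilt [-0. -0. -1.] q6 -0.14 F [ 0.3  0.5 -0. ] open 0.00
turn z -0.3 deg
-> [0.6129 0.0275 0.12  ] shift mm [ 51.1  56.6 171.3] len 188
-> [0.6129 0.0275 0.0625] shift mm [ 0.   0.  57.5] len 58
```

Call:
drive_tool([
  [0,0,-0.3,25.5,28.3,0,0],
  [0,0,0,25.6,28.3,0,0],
  [0,0,0,0,0,35,0],
  [0,0,0,0,0,35,0],
  [0,0,0,0,0,35,0],
  [0,0,0,0,0,35,0],
  [0,0,0,0,0,30,0],
  [0,0,0,0,0,20,0],
  [0,0,0,0,0,20,0],
  [0,0,0,0,0,8,0],
  [0,0,0,0,0,4,0],
  [0,0,0,0,0,0,0],
  [0,0,0,0,0,0,0],
])

```text
t: 6.52
tool_pos: [0.6139, 0.0275, 0.0705]
tool_rot: [0.674, 0.739, 0.001, 0.001]
ft_force: [-0.2, -0.0, 0.2]
opening: 0.0
```

```bash
python3 -c "
from h import *
plan([D(.027,.175,.0625),D(.007,.175,.0625)],95.4)
s=snap('side'); p=proj(s,D(0,.175,.06)).astype(int); t=snap('top'); q=proj(t,D(0,.175,.06)).astype(int)
c=lambda s,p:cv2.resize(s['color'][p[1]-35:p[1]+35,p[0]-35:p[0]+35,::-1],(400,400),interpolation=3)
cv2.imwrite('pics/sw1.png',cv2.convertScaleAbs(np.hstack([c(s,p),c(t,q)]),alpha=1.5))"
```

```text
t6.52 pos [0.6139 0.0275 0.0705] head 95.3 tilt [ 0.002  0.    -1.   ] q6 -0.05 F [-0.2 -0.   0.2] open 0.00
turn z -0.1 deg
-> [0.6129 0.0275 0.0625] shift mm [ 0.1 -1.   8. ] len 8
-> [0.593  0.0256 0.0625] shift mm [ -0. -20.  -0.] len 20
```

View pics/sw1.png

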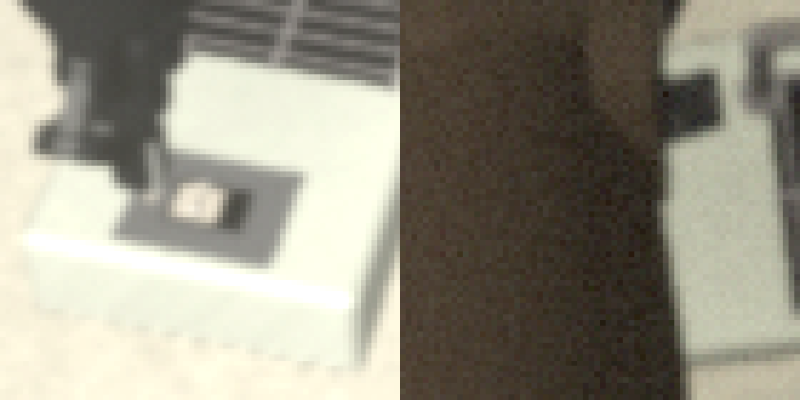

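The side crop shows the shut fingers just behind the pale slide, over the dot and clear of the ridge. Next I lower them and push to the front.

Call:
drive_tool([
  [0,0,0,0,0,4,0],
  [0,0,0,0,0,4,0],
  [0,0,0,0,0,0,0],
  [0,0,0,0,-3,0,0],
  [0,0,0,0,-3,0,0],
  [0,0,0,0,-3,0,0],
  [0,0,0,0,-3,0,0],
  [0,0,0,0,-3,0,0],
  [0,0,0,0,-3,0,0],
  [0,0,0,0,-2,0,0],
  [0,0,0,0,0,0,0],
  [0,0,0,0,0,0,0],
])

```text
t: 7.62
tool_pos: [0.5934, 0.0257, 0.0615]
tool_rot: [0.673, 0.739, 0.0, 0.0]
ft_force: [2.3, 0.6, -0.8]
opening: 0.002
```

```bash
python3 -c "
from h import *
plan([D(.007,.175,.0625)],95.4)
s=snap('side'); p=proj(s,D(0,.175,.06)).astype(int)
c=lambda s,p:cv2.resize(s['color'][p[1]-35:p[1]+35,p[0]-35:p[0]+35,::-1],(400,400),interpolation=3)
cv2.imwrite('pics/sw2.png',cv2.convertScaleAbs(c(s,p),alpha=1.5))"
```

```text
t7.62 pos [0.5934 0.0257 0.0615] head 95.3 tilt [ 0.001  0.    -1.   ] q6 -0.05 F [ 2.3  0.6 -0.8] open 0.00
turn z -0.1 deg
-> [0.593  0.0256 0.0625] shift mm [-0.  -0.5 -1. ] len 1
```

View pics/sw2.png

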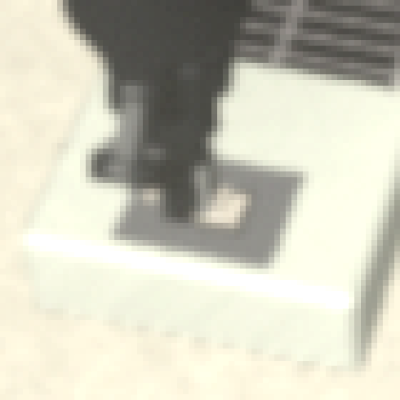

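The slide is now at the front end of its frame. I'll nudge it 1 mm more, back off, rise and go above hook 3.

Call:
drive_tool([
  [0,0,0,0,-1.5,0,0],
  [0,0,0,0,0,0,0],
  [0,0,0,0,4,0,0],
  [0,0,0,0,0,-20,0],
  [0,0,0,0,0,-35,0],
  [0,0,0,0,0,-35,0],
  [0,0,0,0,0,-35,0],
  [0,0,0,0,0,-35,0],
  [0,0,0,0,0,-35,0],
  [0,0,0,0,0,-35,0],
  [0,0,0,-30,-4,0,85],
  [0,0,0,-30,-4,0,85],
  [0,0,0,-30,-4,0,85],
  [0,0,0,-30,-4,0,85],
  [0,0,0,0,0,0,85],
  [0,0,0,0,0,0,85],
])

```text
t: 9.0
tool_pos: [0.5904, -0.0964, 0.2909]
tool_rot: [0.674, 0.738, -0.0, -0.001]
ft_force: [0.3, -0.4, -0.6]
opening: 0.844
```

```bash
python3 -c "
from h import *
plan([D(-.006,.05,.30),D(-.006,.05,.158)],95.4)
s=snap('top');r=snap('side')
for n in ('ridge','dry3_mid','dry2_mid','hook'):
  for q in (s,r): print(n,[(round(k['conf'],2),[(( atz(q,k['pixel'],{'r':.065,'d':.148,'h':.198}[n[0]])[:2]-C)@v).round(4) for v in (ex,ey)]) for k in env.place_of(q,n)])
"
```

```text
t9.00 pos [ 0.5904 -0.0964  0.2909] head 95.2 tilt [-0.002  0.    -1.   ] q6 -0.25 F [ 0.3 -0.4 -0.6] open 0.84
turn z -0.2 deg
-> [ 0.5918 -0.1001  0.3   ] shift mm [-3.8  1.  -9.1] len 10
-> [ 0.5918 -0.1001  0.158 ] shift mm [-1.00e-01  2.00e-01  1.42e+02] len 142
ridge [(0.56, [np.float64(-0.0028), np.float64(0.1771)])]
ridge [(0.38, [np.float64(-0.0035), np.float64(0.1721)])]
dry3_mid []
dry3_mid [(0.69, [np.float64(-0.1493), np.float64(0.3088)])]
dry2_mid [(0.7, [np.float64(-0.0112), np.float64(-0.0445)])]
dry2_mid [(0.85, [np.float64(-0.0004), np.float64(-0.0421)]), (0.38, [np.float64(0.0088), np.float64(-0.1024)]), (0.31, [np.float64(-0.267), np.float64(0.512)])]
hook [(0.89, [np.float64(-0.0072), np.float64(-0.05)]), (0.79, [np.float64(-0.0009), np.float64(-0.1518)]), (0.42, [np.float64(-0.072), np.float64(0.3975)])]
hook [(0.87, [np.float64(-0.0074), np.float64(-0.1577)]), (0.81, [np.float64(-0.0081), np.float64(-0.0492)]), (0.6, [np.float64(-0.0091), np.float64(0.0588)]), (0.59, [np.float64(-0.1578), np.float64(0.335)])]
```

Call:
drive_tool([
  [0,0,0,-3.8,1,10,85],
  [0,0,0,0,0,25,85],
  [0,0,0,0,0,25,85],
  [0,0,0,0,0,25,85],
  [0,0,0,0,0,20,85],
  [0,0,0,0,0,16,85],
  [0,0,0,0,0,10,85],
  [0,0,0,0,0,0,85],
  [0,0,0,0,0,0,85],
], force=30)

```text
t: 10.25
tool_pos: [0.5922, -0.0988, 0.16]
tool_rot: [0.673, 0.739, -0.0, -0.0]
ft_force: [0.1, 1.1, -0.1]
opening: 0.995
```

Call:
drive_tool([
  [0,0,0,0,0,0,60],
  [0,0,0,0,0,0,50],
  [0,0,0,0,0,0,40],
  [0,0,0,0,0,0,40],
  [0,0,0,0,0,0,40],
  [0,0,0,0,0,0,40],
  [0,0,0,0,0,0,40],
], force=30)

```text
t: 10.83
tool_pos: [0.5932, -0.0993, 0.1614]
tool_rot: [0.673, 0.739, 0.0, 0.001]
ft_force: [1.3, -2.6, 5.1]
opening: 0.513
```

```bash
python3 -c "
from h import *
plan([D(-.006,.05,.158),D(-.006,.05,.188)],95.4)
s=snap('side'); p=proj(s,D(-.006,.02,.16)).astype(int)
cv2.imwrite('pics/g1.png',cv2.convertScaleAbs(cv2.resize(s['color'][p[1]-80:p[1]+80,p[0]-80:p[0]+80,::-1],(560,560),interpolation=3),alpha=1.5))"
```

```text
t10.83 pos [ 0.5932 -0.0993  0.1614] head 95.3 tilt [ 0.002 -0.001 -1.   ] q6 -0.26 F [ 1.3 -2.6  5.1] open 0.51
turn z -0.1 deg
-> [ 0.5918 -0.1001  0.158 ] shift mm [-0.6 -1.4  3.4] len 4
-> [ 0.5918 -0.1001  0.188 ] shift mm [ -0.    0.1 -30. ] len 30
```

View pics/g1.png

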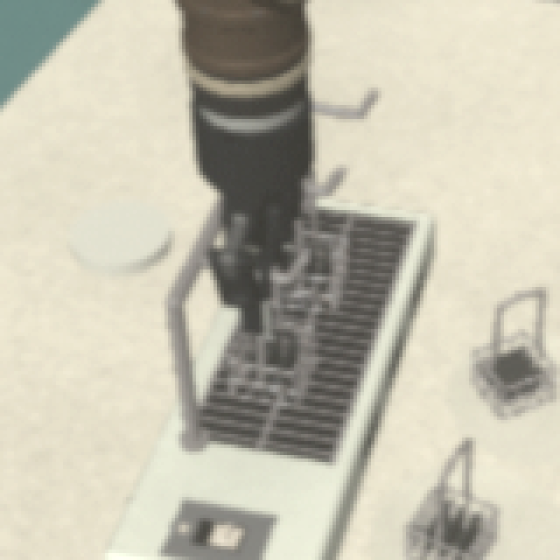

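The crop shows the slide at the front with a gap behind it, so the switch is OFF. The fingers hold the handle of dry3 at an opening of about 44 mm. Next is to lift it off, then pull it clear to the front.

Call:
drive_tool([
  [0,0,0,0,0,-7,40],
  [0,0,0,0,0,-10,40],
  [0,0,0,0,0,-10,40],
  [0,0,0,0,0,-7,40],
  [0,0,0,0,0,0,40],
  [0,0,0,0,-8,0,40],
  [0,0,0,0,-15,0,40],
  [0,0,0,0,-15,0,40],
  [0,0,0,0,-15,0,40],
  [0,0,0,0,-15,0,40],
  [0,0,0,0,-8,0,40],
  [0,0,0,0,0,0,40],
  [0,0,0,0,0,0,40],
])

```text
t: 11.97
tool_pos: [0.5166, -0.1059, 0.1943]
tool_rot: [0.673, 0.739, 0.0, 0.0]
ft_force: [0.4, -0.5, -1.5]
opening: 0.515
```

```bash
cat >> h.py <<'E'
T=np.array([.502,.283]); ty=np.array([np.cos(np.radians(80)),np.sin(np.radians(80))])
def tray(k,z): return np.r_[T+k*ty,z]
E
python3 -c "
from h import *
plan([tray(.053,.20),tray(.053,.07)],80)
s=snap('side','c1')
cv2.imwrite('pics/c1.png',cv2.convertScaleAbs(s['color'][60:360,150:450,::-1],alpha=1.6))"
```

```text
t11.97 pos [ 0.5166 -0.1059  0.1943] head 95.3 tilt [ 0.  0. -1.] q6 -0.30 F [ 0.4 -0.5 -1.5] open 0.52
turn z 15.3 deg
-> [0.5112 0.3352 0.2   ] shift mm [433.4 -81.9  -5.6] len 441
-> [0.5112 0.3352 0.07  ] shift mm [-0.0e+00 -1.0e-01  1.3e+02] len 130
```

View pics/c1.png

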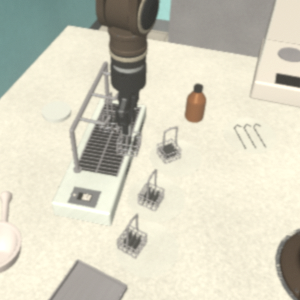

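Dry3 is held off the hook. I'm carrying it over the tray.

Call:
drive_tool([
  [0,0,5.1,0,0,-5,40],
  [0,0,5.1,0,0,-6,40],
  [0,0,5.1,0,0,0,40],
  [0,0,0,14,-2.6,0,40],
  [0,0,0,29,-5.5,0,40],
  [0,0,0,29,-5.5,0,40],
  [0,0,0,29,-5.5,0,40],
  [0,0,0,29,-5.5,0,40],
  [0,0,0,29,-5.5,0,40],
  [0,0,0,29,-5.5,0,40],
  [0,0,0,29,-5.5,0,40],
  [0,0,0,29,-5.5,0,40],
  [0,0,0,29,-5.5,0,40],
  [0,0,0,29,-5.5,0,40],
  [0,0,0,29,-5.5,0,40],
  [0,0,0,29,-5.5,0,40],
  [0,0,0,29,-5.5,0,40],
  [0,0,0,29,-5.5,0,40],
  [0,0,0,14,-2.6,0,40],
])

```text
t: 13.6
tool_pos: [0.5109, 0.3396, 0.2043]
tool_rot: [0.765, 0.644, 0.0, -0.0]
ft_force: [-1.1, 0.1, -0.8]
opening: 0.519
```

```bash
python3 -c "
from h import *
plan([tray(.053,.11),tray(.053,.07)],80)
s=snap('top');r=snap('side')
print(env.place_of(s,'dry1_mid')[:2],proj(s,tray(.053,.19)))"
```

```text
t13.60 pos [0.5109 0.3396 0.2043] head 80.2 tilt [-0.001  0.001 -1.   ] q6 0.76 F [-1.1  0.1 -0.8] open 0.52
turn z 0.2 deg
-> [0.5112 0.3352 0.11  ] shift mm [-4.3  1.1 94.3] len 94
-> [0.5112 0.3352 0.07  ] shift mm [-0.  0. 40.] len 40
[{'pixel': [339.0, 172.7], 'conf': 0.22}] [112.57709736 215.65890365]
```

Call:
drive_tool([
  [0,0,0,-4,1,15,40],
  [0,0,0,0,0,25,40],
  [0,0,0,0,0,25,40],
  [0,0,0,0,0,25,40],
  [0,0,0,0,0,20,40],
  [0,0,0,0,0,12,40],
  [0,0,0,0,0,5,40],
  [0,0,0,0,0,2,40],
  [0,0,0,0,0,2,40],
  [0,0,0,0,0,0,40],
  [0,0,0,0,0,0,40],
])

```text
t: 14.67
tool_pos: [0.5117, 0.332, 0.0755]
tool_rot: [0.766, 0.643, 0.001, 0.0]
ft_force: [1.2, 0.3, -1.0]
opening: 0.511
```

```bash
python3 -c "
from h import *
plan([tray(.053,.07)],80)
r=snap('side'); p=proj(r,tray(.03,.06)).astype(int)
cv2.imwrite('pics/p1.png',cv2.convertScaleAbs(cv2.resize(r['color'][p[1]-90:p[1]+70,max(0,p[0]-90):p[0]+90,::-1],None,fx=3,fy=3,interpolation=3),alpha=1.5))"
```

```text
t14.67 pos [0.5117 0.332  0.0755] head 80.0 tilt [ 0.002  0.001 -1.   ] q6 0.75 F [ 1.2  0.3 -1. ] open 0.51
turn z 0.0 deg
-> [0.5112 0.3352 0.07  ] shift mm [ 3.  -1.1  5.5] len 6
```

View pics/p1.png

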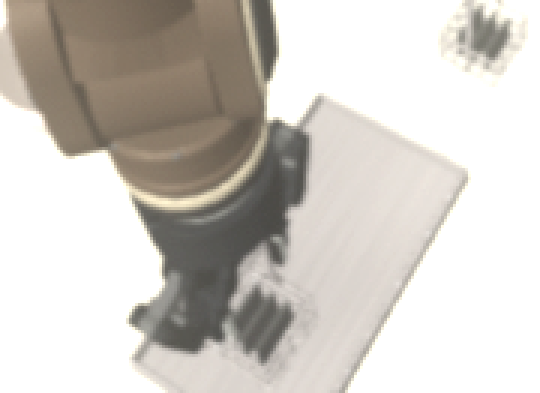

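The basket is upright inside the tray, a few mm above the floor. I'll lower it by 1 mm steps.

Call:
drive_tool([
  [0,0,0,1,0,1.5,40],
  [0,0,0,1,0,1,40],
  [0,0,0,1,0,1,40],
  [0,0,0,0,0,1,40],
  [0,0,0,0,0,0.5,40],
  [0,0,0,0,0,0.5,40],
  [0,0,0,0,0,0,40],
])

```text
t: 15.3
tool_pos: [0.5119, 0.3351, 0.0699]
tool_rot: [0.766, 0.643, 0.001, -0.0]
ft_force: [-1.6, -0.1, 6.1]
opening: 0.511
```

Call:
drive_tool([
  [0,0,0,0,0,-0.5,46],
  [0,0,0,0,0,0,50],
  [0,0,0,0,0,0,56],
  [0,0,0,0,0,0,64],
  [0,0,0,0,0,0,72],
  [0,0,0,0,0,0,72],
  [0,0,0,0,0,-10,72],
  [0,0,0,0,0,-20,72],
  [0,0,0,0,0,-30,72],
  [0,0,0,0,0,-35,72],
  [0,0,0,0,0,-35,72],
  [0,0,0,0,0,-35,72],
  [0,0,0,0,0,-35,85],
  [0,0,0,0,0,-25,85],
  [0,0,0,0,0,0,85],
])

```text
t: 16.55
tool_pos: [0.5126, 0.3353, 0.3016]
tool_rot: [0.766, 0.643, 0.005, 0.001]
ft_force: [-0.3, -0.6, 0.8]
opening: 0.996
```

```bash
python3 -c "
from h import *
plan([D(-.006,-.05,.30),D(-.006,-.05,.158)],95.4)
"
```

```text
t16.55 pos [0.5126 0.3353 0.3016] head 80.0 tilt [ 0.008  0.005 -1.   ] q6 0.75 F [-0.3 -0.6  0.8] open 1.00
turn z -15.4 deg
-> [ 0.6012 -0.1996  0.3   ] shift mm [-5.409e+02  3.790e+01 -5.000e-01] len 542
-> [ 0.6012 -0.1996  0.158 ] shift mm [ -0.6  -1.2 142. ] len 142
```

Call:
drive_tool([
  [0,0,-5.1,0,0,0,85],
  [0,0,-5.1,0,0,0,85],
  [0,0,-5.2,0,0,0,85],
  [0,0,0,-34,2.4,0,85],
  [0,0,0,-34,2.4,0,85],
  [0,0,0,-34,2.4,0,85],
  [0,0,0,-34,2.4,0,85],
  [0,0,0,-34,2.4,0,85],
  [0,0,0,-34,2.4,0,85],
  [0,0,0,-34,2.4,0,85],
  [0,0,0,-34,2.4,0,85],
  [0,0,0,-34,2.4,0,85],
  [0,0,0,-34,2.4,0,85],
  [0,0,0,-34,2.4,0,85],
  [0,0,0,-34,2.4,0,85],
  [0,0,0,-34,2.4,0,85],
  [0,0,0,-34,2.4,0,85],
  [0,0,0,-34,2.4,0,85],
  [0,0,0,-31,2,0,85],
  [0,0,0,0,0,0,85],
])

```text
t: 18.22
tool_pos: [0.6008, -0.2053, 0.2931]
tool_rot: [0.675, 0.738, -0.001, -0.0]
ft_force: [-0.5, 0.6, -0.5]
opening: 0.994
```

```bash
python3 -c "
from h import *
plan([D(-.006,-.05,.30),D(-.006,-.05,.158)],95.4)
s=snap('top'); r=snap('side','p2'); X=cloud(s); x,y,z=X[...,0],X[...,1],X[...,2]
P=X[(np.hypot(x-.5112,y-.3352)<.05)&(z>.006)&(z<.15)]; H=P[P[:,2]>.08]
print(len(P),len(H),P.mean(0),H.mean(0),H[:,2].max())
print(cv2.minAreaRect((P[P[:,2]<.06][:,:2]*1000).astype(np.float32)))
wets(s)
"
```

```text
t18.22 pos [ 0.6008 -0.2053  0.2931] head 95.2 tilt [-0.001 -0.001 -1.   ] q6 -0.42 F [-0.5  0.6 -0.5] open 0.99
turn z -0.2 deg
-> [ 0.6012 -0.1996  0.3   ] shift mm [ 5.6  1.  -6.9] len 9
-> [ 0.6012 -0.1996  0.158 ] shift mm [  0.2   0.2 142. ] len 142
392 38 [0.51145077 0.33314205 0.02942668] [0.51047954 0.33283493 0.10549093] 0.1142973079676702
((510.349609375, 334.396240234375), (93.76630401611328, 95.1609878540039), 38.08345031738281)
wet c [445.   80.1] size [52. 52.] ang 77.3 | handle mid [444.5  79.5] ext -0.021 0.022 head 77.3 zmax 0.11
wet c [441.5 -60.9] size [52. 52.] ang 79.3 | handle mid [441.5 -60.7] ext -0.022 0.022 head 80.0 zmax 0.111
```

Dry3 stands upright in the tray, with its handle top at 0.11 m. Now dry2.

Call:
drive_tool([
  [0,0,0,5.6,1,10,85],
  [0,0,0,0,0,25,85],
  [0,0,0,0,0,25,85],
  [0,0,0,0,0,25,85],
  [0,0,0,0,0,20,85],
  [0,0,0,0,0,18,85],
  [0,0,0,0,0,10,85],
  [0,0,0,0,0,0,85],
  [0,0,0,0,0,0,85],
  [0,0,0,0,0,0,60],
  [0,0,0,0,0,0,50],
  [0,0,0,0,0,0,40],
  [0,0,0,0,0,0,40],
  [0,0,0,0,0,0,40],
  [0,0,0,0,0,0,40],
  [0,0,0,0,0,0,40],
])

```text
t: 19.65
tool_pos: [0.602, -0.1948, 0.1629]
tool_rot: [0.673, 0.74, 0.001, 0.001]
ft_force: [0.2, 0.1, 6.1]
opening: 0.526
```

Call:
drive_tool([
  [0,0,0,0,0,-7,40],
  [0,0,0,0,0,-10,40],
  [0,0,0,0,0,-10,40],
  [0,0,0,0,0,-7,40],
  [0,0,0,0,0,0,40],
  [0,0,0,0,-8,0,40],
  [0,0,0,0,-15,0,40],
  [0,0,0,0,-15,0,40],
  [0,0,0,0,-15,0,40],
  [0,0,0,0,-15,0,40],
  [0,0,0,0,-8,0,40],
  [0,0,0,0,0,0,40],
  [0,0,0,0,0,0,40],
])

```text
t: 20.73
tool_pos: [0.5254, -0.2019, 0.1953]
tool_rot: [0.673, 0.74, 0.0, 0.0]
ft_force: [0.4, -0.1, -1.3]
opening: 0.526
```

```bash
python3 -c "
from h import *
plan([tray(-.053,.215),tray(-.053,.07)],80)
s=snap('side','c2')
for n in ('dry2_mid','hook'): print(n,[(round(k['conf'],2),np.round(k['pixel'])) for k in env.place_of(s,n)])
print(proj(s,env.observe()['tool_pos']))"
```

```text
t20.73 pos [ 0.5254 -0.2019  0.1953] head 95.4 tilt [ 0.  0. -1.] q6 -0.46 F [ 0.4 -0.1 -1.3] open 0.53
turn z 15.4 deg
-> [0.4928 0.2308 0.215 ] shift mm [ 420.5 -107.3  -19.7] len 434
-> [0.4928 0.2308 0.07  ] shift mm [-0.00e+00 -1.00e-01  1.45e+02] len 145
dry2_mid [(0.91, array([287., 166.])), (0.74, array([226., 378.]))]
hook [(0.94, array([262., 158.])), (0.91, array([269., 134.])), (0.77, array([249., 180.]))]
[287.16505218 162.21302767]
```

Call:
drive_tool([
  [0,0,5.1,0,0,-7,40],
  [0,0,5.1,0,0,-7,40],
  [0,0,5.2,0,0,-6,40],
  [0,0,0,14,-3.6,0,40],
  [0,0,0,28,-7.2,0,40],
  [0,0,0,28,-7.2,0,40],
  [0,0,0,28,-7.2,0,40],
  [0,0,0,28,-7.2,0,40],
  [0,0,0,28,-7.2,0,40],
  [0,0,0,28,-7.2,0,40],
  [0,0,0,28,-7.2,0,40],
  [0,0,0,28,-7.2,0,40],
  [0,0,0,28,-7.2,0,40],
  [0,0,0,28,-7.2,0,40],
  [0,0,0,28,-7.2,0,40],
  [0,0,0,28,-7.2,0,40],
  [0,0,0,28,-7.2,0,40],
  [0,0,0,28,-7.2,0,40],
  [0,0,0,14,-3.6,0,40],
  [0,0,0,0,0,0,40],
])

```text
t: 22.55
tool_pos: [0.491, 0.2342, 0.2145]
tool_rot: [0.764, 0.646, -0.0, -0.001]
ft_force: [-0.0, -0.5, 0.2]
opening: 0.528
```

```bash
python3 -c "
from h import *
plan([tray(-.053,.07)],80)"
```

```text
t22.55 pos [0.491  0.2342 0.2145] head 80.4 tilt [-0.001  0.001 -1.   ] q6 0.61 F [-0.  -0.5  0.2] open 0.53
turn z 0.4 deg
-> [0.4928 0.2308 0.07  ] shift mm [ -3.1   2.5 144.5] len 145
```

Call:
drive_tool([
  [0,0,0.4,-3.1,2.5,10,40],
  [0,0,0,0,0,25,40],
  [0,0,0,0,0,25,40],
  [0,0,0,0,0,25,40],
  [0,0,0,0,0,25,40],
  [0,0,0,0,0,15,40],
  [0,0,0,0,0,8,40],
  [0,0,0,0,0,3,40],
  [0,0,0,0,0,0,40],
  [0,0,0,0,0,0,40],
])

```text
t: 23.38
tool_pos: [0.4943, 0.2269, 0.0801]
tool_rot: [0.768, 0.64, 0.001, 0.0]
ft_force: [0.0, 0.2, -1.3]
opening: 0.524
```

Call:
drive_tool([
  [0,0,0,1,0,3,40],
  [0,0,0,1,0,2,40],
  [0,0,0,1,0,1,40],
  [0,0,0,0,0,1,40],
  [0,0,0,0,0,1,40],
  [0,0,0,0,0,1,40],
  [0,0,0,0,0,0,40],
])

```text
t: 23.97
tool_pos: [0.4948, 0.2306, 0.0711]
tool_rot: [0.768, 0.641, 0.001, -0.0]
ft_force: [-0.0, 1.4, 3.9]
opening: 0.524
```

Contact at 3.9 N at the expected height, so I release, rise and look.

Call:
drive_tool([
  [0,0,0,0,0,0,46],
  [0,0,0,0,0,0,50],
  [0,0,0,0,0,0,56],
  [0,0,0,0,0,0,64],
  [0,0,0,0,0,0,70],
  [0,0,0,0,0,0,70],
  [0,0,0,0,0,-10,70],
  [0,0,0,0,0,-20,70],
  [0,0,0,0,0,-30,70],
  [0,0,0,0,0,-35,70],
  [0,0,0,0,0,-35,70],
  [0,0,0,0,0,-35,70],
  [0,0,0,0,0,0,85],
  [0,0,0,0,0,0,85],
])

```text
t: 25.13
tool_pos: [0.4954, 0.2305, 0.2384]
tool_rot: [0.768, 0.64, 0.003, 0.001]
ft_force: [-0.2, 0.4, -0.9]
opening: 0.995
```

```bash
python3 -c "
from h import *
plan([[.445,.0797,.19],[.445,.0797,.066]],77.3)
s=snap('side','p3'); cv2.imwrite('pics/p3.png',cv2.convertScaleAbs(s['color'][100:,130:400,::-1],alpha=1.5)); wets()"
```

```text
t25.13 pos [0.4954 0.2305 0.2384] head 79.6 tilt [ 0.005  0.002 -1.   ] q6 0.62 F [-0.2  0.4 -0.9] open 0.99
turn z 2.3 deg
-> [0.445  0.0797 0.19  ] shift mm [-158.3  -16.3   47.8] len 166
-> [0.445  0.0797 0.066 ] shift mm [ -0.4  -0.5 124. ] len 124
wet c [458.4  48.9] size [52. 51.] ang 74.6 | handle mid [458.1  47.5] ext -0.021 0.021 head 74.3 zmax 0.109
wet c [ 441.5 -234.6] size [52. 53.] ang 46.1 | handle mid [ 441.4 -233.7] ext -0.021 0.021 head 46.2 zmax 0.111
wet c [441.4 -60.9] size [52. 52.] ang 79.2 | handle mid [441.5 -60.7] ext -0.022 0.022 head 80.1 zmax 0.111
```

View pics/p3.png

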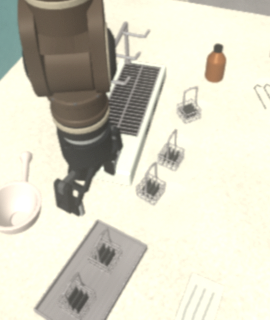

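Both dry baskets are upright in the tray. Wet3 was knocked and is now at (0.458, 0.048), so I'm replanning for it.

```bash
python3 -c "
from h import *
plan([[.4583,.0482,.19],[.4583,.0482,.066]],74.5)"
```

```text
t25.23 pos [0.4941 0.2299 0.235 ] head 79.6 tilt [-0. -0. -1.] q6 0.62 F [-0.4  0.5 -0.6] open 1.00
turn z 5.1 deg
-> [0.4583 0.0482 0.19  ] shift mm [-184.6   14.1   45.1] len 191
-> [0.4583 0.0482 0.066 ] shift mm [  0.   0. 124.] len 124
```

Call:
drive_tool([
  [0,0,5.1,0,0,0,85],
  [0,0,0,-26,2,0,85],
  [0,0,0,-26,2,0,85],
  [0,0,0,-26,2,0,85],
  [0,0,0,-26,2,0,85],
  [0,0,0,-26,2,0,85],
  [0,0,0,-26,2,0,85],
  [0,0,0,-28,2,0,85],
  [0,0,0,0,0,22,85],
  [0,0,0,0,0,20,85],
  [0,0,0,0,0,0,85],
  [0,0,0,0,0,0,85],
])

```text
t: 26.23
tool_pos: [0.4572, 0.0486, 0.1916]
tool_rot: [0.796, 0.606, -0.002, -0.001]
ft_force: [-0.8, -0.2, 0.1]
opening: 0.995
```

```bash
python3 -c "
from h import *
plan([[.4583,.0482,.066]],74.5)"
```

```text
t26.23 pos [0.4572 0.0486 0.1916] head 74.5 tilt [-0.004 -0.    -1.   ] q6 0.38 F [-0.8 -0.2  0.1] open 0.99
turn z 0.0 deg
-> [0.4583 0.0482 0.066 ] shift mm [1.000e-01 1.700e+00 1.256e+02] len 126
```

Call:
drive_tool([
  [0,0,0,0,1,20,85],
  [0,0,0,0,0.5,25,85],
  [0,0,0,0,0,25,85],
  [0,0,0,0,0,25,85],
  [0,0,0,0,0,16,85],
  [0,0,0,0,0,10,85],
  [0,0,0,0,0,4,85],
  [0,0,0,0,0,0,85],
  [0,0,0,0,0,0,60],
  [0,0,0,0,0,0,50],
  [0,0,0,0,0,0,40],
  [0,0,0,0,0,0,40],
  [0,0,0,0,0,0,40],
  [0,0,0,0,0,0,40],
  [0,0,0,0,0,0,40],
], force=40)

```text
t: 27.48
tool_pos: [0.461, 0.0484, 0.0695]
tool_rot: [0.796, 0.606, 0.001, 0.001]
ft_force: [-0.8, -1.4, 5.9]
opening: 0.511
```

Call:
drive_tool([
  [0,0,0,0,0,-8,40],
  [0,0,0,0,0,-20,40],
  [0,0,0,0,0,-28,40],
  [0,0,0,0,0,-28,40],
  [0,0,0,0,0,-28,40],
  [0,0,0,0,0,-20,40],
  [0,0,0,0,0,-4,40],
  [0,0,0,0,0,0,40],
])

```text
t: 28.15
tool_pos: [0.461, 0.0486, 0.2059]
tool_rot: [0.796, 0.606, 0.001, 0.001]
ft_force: [0.1, -0.5, -1.7]
opening: 0.513
```

```bash
python3 -c "
from h import *
plan([D(-.081,.05,.1995),D(-.004,.05,.1995)],95.4)"
```

```text
t28.15 pos [0.461  0.0486 0.2059] head 74.5 tilt [ 0.003  0.    -1.   ] q6 0.37 F [ 0.1 -0.5 -1.7] open 0.51
turn z -20.9 deg
-> [ 0.5172 -0.1071  0.1995] shift mm [-160.3   41.2    6.5] len 166
-> [ 0.5938 -0.0999  0.1995] shift mm [ 0.  77.   0.2] len 77
```

Call:
drive_tool([
  [0,0,-7,0,0,0,40],
  [0,0,-7,0,0,0,40],
  [0,0,-6.9,0,0,0,40],
  [0,0,0,-14,3,0,40],
  [0,0,0,-26,7,0,40],
  [0,0,0,-26,7,0,40],
  [0,0,0,-26,7,0,40],
  [0,0,0,-26,7,0,40],
  [0,0,0,-26,7,0,40],
  [0,0,0,-16,3,0,40],
  [0,0,0,0,0,3,40],
  [0,0,0,0,0,3,40],
  [0,0,0,0,0,0,40],
  [0,0,0,0,0,0,40],
])

```text
t: 29.32
tool_pos: [0.5154, -0.106, 0.1974]
tool_rot: [0.672, 0.74, -0.0, -0.001]
ft_force: [0.6, 0.8, -0.7]
opening: 0.514
```

```bash
python3 -c "
from h import *
plan([D(-.081,.05,.1995),D(-.004,.05,.1995)],95.4)
s=snap('side');p=proj(s,D(-.05,.05,.19)).astype(int)
cv2.imwrite('pics/h3.png',cv2.convertScaleAbs(cv2.resize(s['color'][p[1]-70:p[1]+70,p[0]-80:p[0]+80,::-1],None,fx=4,fy=4,interpolation=3),alpha=1.5))"
```

```text
t29.32 pos [ 0.5154 -0.106   0.1974] head 95.5 tilt [-0.002  0.001 -1.   ] q6 -0.30 F [ 0.6  0.8 -0.7] open 0.51
turn z 0.1 deg
-> [ 0.5172 -0.1071  0.1995] shift mm [-1.3  1.6 -2.1] len 3
-> [ 0.5938 -0.0999  0.1995] shift mm [-0.  77.  -0.1] len 77
```

View pics/h3.png

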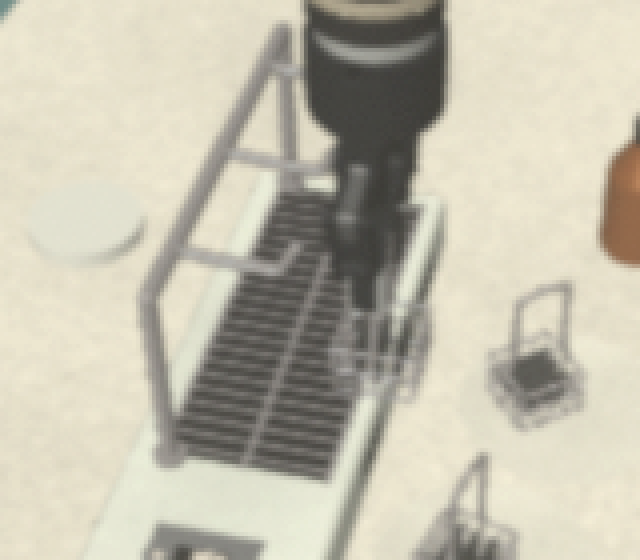

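Hook 3's tip, at crop (295,245), is free and the handle is in front of it. I raise slightly and slide in to the back.

Call:
drive_tool([
  [0,0,0,-1.3,2,-3,40],
  [0,0,0,0,8,0,40],
  [0,0,0,0,10,0,40],
  [0,0,0,0,10,0,40],
  [0,0,0,0,10,0,40],
  [0,0,0,0,10,0,40],
  [0,0,0,0,10,0,40],
  [0,0,0,0,10,0,40],
  [0,0,0,0,7,0,40],
  [0,0,0,0,2,0,40],
  [0,0,0,0,0,0,40],
  [0,0,0,0,0,0,40],
])

```text
t: 30.37
tool_pos: [0.5948, -0.1007, 0.2011]
tool_rot: [0.673, 0.74, -0.0, -0.0]
ft_force: [-0.5, -0.2, -0.8]
opening: 0.509
```

```bash
python3 -c "
from h import *
plan([D(-.004,.05,.1645)],95.4)
s=snap('side');p=proj(s,D(-.02,.05,.17)).astype(int)
cv2.imwrite('pics/h3b.png',cv2.convertScaleAbs(cv2.resize(s['color'][p[1]-50:p[1]+50,p[0]-60:p[0]+60,::-1],None,fx=4,fy=4,interpolation=3),alpha=1.5))"
```

```text
t30.37 pos [ 0.5948 -0.1007  0.2011] head 95.4 tilt [-0.001  0.    -1.   ] q6 -0.26 F [-0.5 -0.2 -0.8] open 0.51
turn z 0.0 deg
-> [ 0.5938 -0.0999  0.1645] shift mm [ 0.9 -0.9 36.6] len 37
```

View pics/h3b.png

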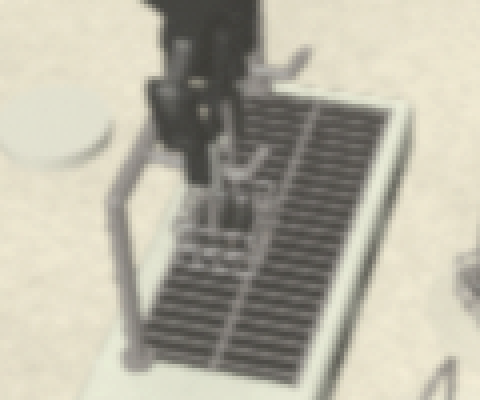

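The hook tip shows in front of the handle at crop (262,152), so it's threaded. Now to lower the basket onto the seat.

Call:
drive_tool([
  [0,0,0,0.5,-0.5,8,40],
  [0,0,0,0.4,0,10,40],
  [0,0,0,0,0,8,40],
  [0,0,0,0,0,4,40],
  [0,0,0,0,0,2,40],
  [0,0,0,0,0,2,40],
  [0,0,0,0,0,1,40],
  [0,0,0,0,0,0,40],
  [0,0,0,0,0,0,40],
])

```text
t: 31.17
tool_pos: [0.5945, -0.0999, 0.1666]
tool_rot: [0.673, 0.74, 0.0, 0.0]
ft_force: [0.7, -0.4, -1.4]
opening: 0.506
```

Call:
drive_tool([
  [0,0,0,0,0,1,40],
  [0,0,0,0,0,1,40],
  [0,0,0,0,0,1,40],
  [0,0,0,0,0,0,40],
  [0,0,0,0,0,0,40],
])

```text
t: 31.58
tool_pos: [0.5947, -0.0999, 0.1643]
tool_rot: [0.673, 0.74, 0.0, 0.001]
ft_force: [-0.7, 0.4, 5.2]
opening: 0.512
```

Call:
drive_tool([
  [0,0,0,0,0,0,45],
  [0,0,0,0,0,0,47],
  [0,0,0,0,0,0,50],
  [0,0,0,0,0,0,56],
  [0,0,0,0,0,0,64],
  [0,0,0,0,0,0,70],
  [0,0,0,0,0,0,70],
  [0,0,0,0,0,-10,70],
  [0,0,0,0,0,-20,70],
  [0,0,0,0,0,-30,70],
  [0,0,0,0,0,-35,70],
  [0,0,0,0,0,-35,85],
  [0,0,0,0,-35,0,85],
  [0,0,0,0,-35,0,85],
  [0,0,0,0,-35,0,85],
  [0,0,0,0,-35,0,85],
  [0,0,0,0,0,0,85],
  [0,0,0,0,0,0,85],
])

```text
t: 33.08
tool_pos: [0.4539, -0.1133, 0.295]
tool_rot: [0.673, 0.74, 0.001, 0.001]
ft_force: [0.4, -0.0, -0.2]
opening: 0.997
```

```bash
cat >> h.py <<'E'
def hung():
    s=snap('side'); h=[k['pixel'] for k in env.place_of(s,'hook') if k['conf']>.5]
    b=[(round(k['conf'],2),k['pixel']) for n in ('dry1_mid','wet1_mid') for k in env.place_of(s,n) if k['conf']>.3]
    for i in (1,2,3):
        e=proj(s,D(-.006,-.25+.1*i,.148)); print('hook',i,'expect mid px',e.round(1),[(c,np.round(np.array(p)-e,1)) for c,p in b if np.linalg.norm(p-e)<15])
E
python3 -c "
from h import *
wets(); hung(); plan([[.4415,-.0608,.19],[.4415,-.0608,.066]],79.8)"
```

```text
hook 1 expect mid px [269.4 149. ] []
hook 2 expect mid px [259.8 171.1] []
hook 3 expect mid px [249.  196.1] []
t33.33 pos [ 0.456  -0.1131  0.2931] head 95.5 tilt [-0.  0. -1.] q6 -0.34 F [-0.2 -0.  -0.4] open 0.99
turn z 15.7 deg
-> [ 0.4415 -0.0608  0.19  ] shift mm [ 48.9 -23.5 103.1] len 116
-> [ 0.4415 -0.0608  0.066 ] shift mm [ -0.   0. 124.] len 124
```

```bash
python3 -c "
from h import *
s=snap('side');t=snap('top')
for n in ('dry3_mid','wet3_mid','wet2_mid'): print([(round(k['conf'],2),np.round(k['pixel'])) for k in env.place_of(s,n)])
cv2.imwrite('pics/v13.png',cv2.convertScaleAbs(np.hstack([cv2.resize(s['color'][100:320,160:370,::-1],(500,524)),cv2.resize(t['color'][130:270,230:400,::-1],(300,247)).copy() if 0 else cv2.copyMakeBorder(cv2.resize(t['color'][130:270,230:400,::-1],(300,247)),0,277,0,0,0)]),alpha=1.5))"
```

```text
[(0.59, array([207., 392.]))]
[(0.56, array([340., 177.]))]
[(0.67, array([301., 246.])), (0.43, array([248., 197.]))]
```

View pics/v13.png

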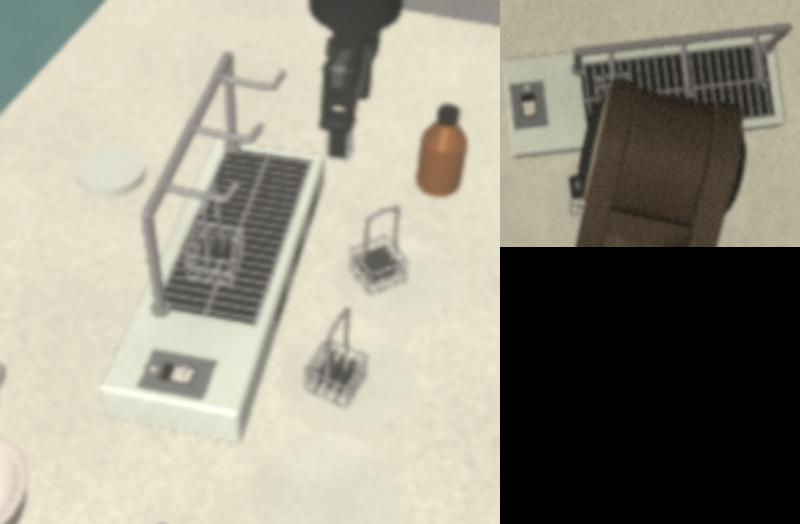

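Wet3 hangs on hook 3 at (248,197), against an expected (249,196). Wet1 and wet2 haven't moved, and the switch is still off. Next is wet2.

Call:
drive_tool([
  [0,0,5.2,0,0,0,85],
  [0,0,5.2,0,0,0,85],
  [0,0,5.3,0,0,0,85],
  [0,0,0,24,-12,20,85],
  [0,0,0,25,-11.5,20,85],
  [0,0,0,0,0,30,85],
  [0,0,0,0,0,25,85],
  [0,0,0,0,0,5,85],
  [0,0,0,0,0,0,85],
])

```text
t: 34.33
tool_pos: [0.4396, -0.0605, 0.1919]
tool_rot: [0.767, 0.641, -0.001, -0.001]
ft_force: [0.0, 0.1, -0.4]
opening: 0.997
```

```bash
python3 -c "
from h import *
plan([[.4415,-.0608,.066]],79.8)"
```

```text
t34.33 pos [ 0.4396 -0.0605  0.1919] head 79.8 tilt [-0.003  0.    -1.   ] q6 0.04 F [ 0.   0.1 -0.4] open 1.00
turn z -0.0 deg
-> [ 0.4415 -0.0608  0.066 ] shift mm [  0.    2.4 125.9] len 126
```

Call:
drive_tool([
  [0,0,0,0,0,20,85],
  [0,0,0,0,0,25,85],
  [0,0,0,0,0,25,85],
  [0,0,0,0,0,25,85],
  [0,0,0,0,0,16,85],
  [0,0,0,0,0,10,85],
  [0,0,0,0,0,5,85],
  [0,0,0,0,0,0,85],
  [0,0,0,0,0,0,60],
  [0,0,0,0,0,0,50],
  [0,0,0,0,0,0,40],
  [0,0,0,0,0,0,40],
  [0,0,0,0,0,0,40],
  [0,0,0,0,0,0,40],
  [0,0,0,0,0,0,40],
])

```text
t: 35.58
tool_pos: [0.4414, -0.061, 0.0685]
tool_rot: [0.767, 0.641, 0.001, 0.001]
ft_force: [-1.2, -0.7, 5.6]
opening: 0.511
```

Call:
drive_tool([
  [0,0,0,0,0,-8,40],
  [0,0,0,0,0,-20,40],
  [0,0,0,0,0,-28,40],
  [0,0,0,0,0,-28,40],
  [0,0,0,0,0,-28,40],
  [0,0,0,0,0,-20,40],
  [0,0,0,0,0,-4,40],
  [0,0,0,0,0,0,40],
])

```text
t: 36.25
tool_pos: [0.4415, -0.0608, 0.2048]
tool_rot: [0.767, 0.641, 0.001, 0.001]
ft_force: [0.4, -0.0, -1.6]
opening: 0.511
```

```bash
python3 -c "
from h import *
plan([D(-.083,-.05,.1995),D(-.004,-.05,.1995)],95.4)"
```

```text
t36.25 pos [ 0.4415 -0.0608  0.2048] head 79.8 tilt [ 0.003 -0.    -1.   ] q6 0.04 F [ 0.4 -0.  -1.6] open 0.51
turn z -15.6 deg
-> [ 0.5246 -0.2069  0.1995] shift mm [-153.3   69.     5.7] len 168
-> [ 0.6032 -0.1995  0.1995] shift mm [ 0.  79.   0.2] len 79
```

Call:
drive_tool([
  [0,0,-5.2,0,0,0,40],
  [0,0,-5.2,0,0,0,40],
  [0,0,-5.2,0,0,0,40],
  [0,0,0,-14,4,0,40],
  [0,0,0,-26,10,0,40],
  [0,0,0,-26,11,0,40],
  [0,0,0,-26,12,0,40],
  [0,0,0,-26,12,0,40],
  [0,0,0,-22,12,0,40],
  [0,0,0,-13,8,0,40],
  [0,0,0,0,0,2,40],
  [0,0,0,0,0,1,40],
  [0,0,0,0,0,0,40],
  [0,0,0,0,0,0,40],
])

```text
t: 37.42
tool_pos: [0.5227, -0.2056, 0.1997]
tool_rot: [0.673, 0.74, -0.0, -0.001]
ft_force: [0.1, 0.3, -1.2]
opening: 0.507
```

```bash
python3 -c "
from h import *
plan([D(-.081,-.05,.1995),D(-.006,-.05,.1995)],95.4)"
```

```text
t37.42 pos [ 0.5227 -0.2056  0.1997] head 95.4 tilt [-0.001  0.001 -1.   ] q6 -0.47 F [ 0.1  0.3 -1.2] open 0.51
turn z -0.0 deg
-> [ 0.5266 -0.2067  0.1995] shift mm [-1.4  3.8  0.2] len 4
-> [ 0.6012 -0.1996  0.1995] shift mm [ 0.  75.  -0.1] len 75
```

Call:
drive_tool([
  [0,0,0,-1.2,2,0,40],
  [0,0,0,0,8,0,40],
  [0,0,0,0,10,0,40],
  [0,0,0,0,10,0,40],
  [0,0,0,0,10,0,40],
  [0,0,0,0,10,0,40],
  [0,0,0,0,10,0,40],
  [0,0,0,0,10,0,40],
  [0,0,0,0,6,0,40],
  [0,0,0,0,2,0,40],
  [0,0,0,0,0,0,40],
  [0,0,0,0,0,0,40],
])

```text
t: 38.42
tool_pos: [0.6012, -0.2006, 0.2002]
tool_rot: [0.673, 0.739, -0.0, -0.0]
ft_force: [0.5, 1.2, -1.3]
opening: 0.511
```

```bash
python3 -c "
from h import *
plan([D(-.006,-.05,.1645)],95.4)
s=snap('side');print([(round(k['conf'],2),np.round(k['pixel'])) for k in env.place_of(s,'hook')],[(round(k['conf'],2),np.round(k['pixel'])) for k in env.place_of(s,'dry2_mid')],proj(s,D(-.006,-.05,.184)))"
```

```text
t38.42 pos [ 0.6012 -0.2006  0.2002] head 95.3 tilt [-0.001  0.    -1.   ] q6 -0.42 F [ 0.5  1.2 -1.3] open 0.51
turn z -0.1 deg
-> [ 0.6012 -0.1996  0.1645] shift mm [ 0.9  0.1 35.7] len 36
[(0.63, array([249., 184.])), (0.6, array([269., 134.])), (0.6, array([259., 158.]))] [(0.71, array([342., 176.])), (0.57, array([231., 349.])), (0.35, array([206., 394.]))] [259.31896874 160.25809127]
```

Force is only about 1.3 N, so it went in freely. Lowering.

Call:
drive_tool([
  [0,0,0,0.9,0,8,40],
  [0,0,0,0,0,10,40],
  [0,0,0,0,0,8,40],
  [0,0,0,0,0,4,40],
  [0,0,0,0,0,2,40],
  [0,0,0,0,0,2,40],
  [0,0,0,0,0,1,40],
  [0,0,0,0,0,1,40],
  [0,0,0,0,0,1,40],
  [0,0,0,0,0,0,40],
  [0,0,0,0,0,0,40],
])

```text
t: 39.48
tool_pos: [0.6014, -0.1997, 0.1636]
tool_rot: [0.673, 0.739, 0.0, 0.0]
ft_force: [0.6, -0.3, -0.3]
opening: 0.509
```

Call:
drive_tool([
  [0,0,0,0,0,1,40],
  [0,0,0,0,0,0.5,40],
  [0,0,0,0,0,0,40],
  [0,0,0,0,0,0,40],
])

```text
t: 39.82
tool_pos: [0.6016, -0.1998, 0.1632]
tool_rot: [0.673, 0.739, 0.0, 0.001]
ft_force: [-0.7, 0.1, 6.1]
opening: 0.514
```

Call:
drive_tool([
  [0,0,0,0,0,0,45],
  [0,0,0,0,0,0,47],
  [0,0,0,0,0,0,50],
  [0,0,0,0,0,0,56],
  [0,0,0,0,0,0,64],
  [0,0,0,0,0,0,70],
  [0,0,0,0,0,0,70],
  [0,0,0,0,0,-10,70],
  [0,0,0,0,0,-20,70],
  [0,0,0,0,0,-30,70],
  [0,0,0,0,0,-35,70],
  [0,0,0,0,0,-35,85],
  [0,0,0,30,-35,0,85],
  [0,0,0,20,-35,0,85],
  [0,0,0,0,-35,0,85],
  [0,0,0,0,0,0,85],
  [0,0,0,0,0,0,85],
])

```text
t: 41.23
tool_pos: [0.4945, -0.1621, 0.2936]
tool_rot: [0.674, 0.739, 0.0, 0.001]
ft_force: [0.6, 0.1, 0.3]
opening: 0.992
```

```bash
python3 -c "
from h import *
s=snap('side')
for n in ('dry2_mid','wet1_mid','wet2_mid'): print([(round(k['conf'],2),np.round(k['pixel'])) for k in env.place_of(s,n)])
print(proj(s,D(-.006,-.05,.148)))
wets(); plan([[.4412,-.2342,.19],[.4412,-.2342,.066]],46.2)"
```

```text
[(0.73, array([232., 347.])), (0.34, array([318., 203.]))]
[(0.61, array([318., 203.]))]
[(0.67, array([259., 170.]))]
[259.83742091 171.06401117]
t41.48 pos [ 0.4966 -0.1624  0.2915] head 95.4 tilt [-0.  0. -1.] q6 -0.41 F [-0.1  1.6 -0.4] open 1.00
turn z 49.2 deg
-> [ 0.4412 -0.2342  0.19  ] shift mm [-90.2   9.7 101.5] len 136
-> [ 0.4412 -0.2342  0.066 ] shift mm [  0.   0. 124.] len 124
```

Wet2 hangs on hook 2 at (259,170), as expected. Wet1 is unmoved at (318,203). Next is wet1.

Call:
drive_tool([
  [0,0,7,0,0,0,85],
  [0,0,7,0,0,0,85],
  [0,0,7,0,0,0,85],
  [0,0,7,0,0,0,85],
  [0,0,7,0,0,0,85],
  [0,0,7,0,0,0,85],
  [0,0,7.2,0,0,0,85],
  [0,0,0,-30,3,0,85],
  [0,0,0,-30,3.3,0,85],
  [0,0,0,-30,3.4,0,85],
  [0,0,0,0,0,30,85],
  [0,0,0,0,0,35,85],
  [0,0,0,0,0,30,85],
  [0,0,0,0,0,5,85],
  [0,0,0,0,0,0,85],
  [0,0,0,0,0,0,85],
])

```text
t: 42.82
tool_pos: [0.4411, -0.2341, 0.1928]
tool_rot: [0.92, 0.392, 0.0, 0.0]
ft_force: [-0.4, 0.4, 0.8]
opening: 0.997
```

```bash
python3 -c "
from h import *
plan([[.4412,-.2342,.066]],46.2)"
```

```text
t42.82 pos [ 0.4411 -0.2341  0.1928] head 46.2 tilt [ 0. -0. -1.] q6 0.28 F [-0.4  0.4  0.8] open 1.00
turn z 0.0 deg
-> [ 0.4412 -0.2342  0.066 ] shift mm [-0.000e+00  1.000e-01  1.268e+02] len 127
```

Call:
drive_tool([
  [0,0,0,0,0,20,85],
  [0,0,0,0,0,25,85],
  [0,0,0,0,0,25,85],
  [0,0,0,0,0,25,85],
  [0,0,0,0,0,16,85],
  [0,0,0,0,0,10,85],
  [0,0,0,0,0,5,85],
  [0,0,0,0,0,0,85],
  [0,0,0,0,0,0,60],
  [0,0,0,0,0,0,50],
  [0,0,0,0,0,0,40],
  [0,0,0,0,0,0,40],
  [0,0,0,0,0,0,40],
  [0,0,0,0,0,0,40],
  [0,0,0,0,0,0,40],
])

```text
t: 44.07
tool_pos: [0.4411, -0.2344, 0.0671]
tool_rot: [0.92, 0.392, 0.001, 0.001]
ft_force: [-1.2, 0.5, 5.8]
opening: 0.511
```

Call:
drive_tool([
  [0,0,0,0,0,-8,40],
  [0,0,0,0,0,-20,40],
  [0,0,0,0,0,-28,40],
  [0,0,0,0,0,-28,40],
  [0,0,0,0,0,-28,40],
  [0,0,0,0,0,-20,40],
  [0,0,0,0,0,-4,40],
  [0,0,0,0,0,0,40],
])

```text
t: 44.73
tool_pos: [0.4411, -0.2343, 0.2034]
tool_rot: [0.92, 0.392, 0.001, 0.001]
ft_force: [-0.3, -0.1, -1.4]
opening: 0.51
```

```bash
python3 -c "
from h import *
plan([D(-.083,-.15,.1995),D(-.004,-.15,.1995)],95.4)"
```

```text
t44.73 pos [ 0.4411 -0.2343  0.2034] head 46.2 tilt [ 0.003 -0.001 -1.   ] q6 0.28 F [-0.3 -0.1 -1.4] open 0.51
turn z -49.2 deg
-> [ 0.534  -0.3064  0.1995] shift mm [-80.6  85.7   4.2] len 118
-> [ 0.6126 -0.299   0.1995] shift mm [ 0.  79.   0.2] len 79
```

Call:
drive_tool([
  [0,0,-7,0,0,0,40],
  [0,0,-7,0,0,0,40],
  [0,0,-7,0,0,0,40],
  [0,0,-7,0,0,0,40],
  [0,0,-7,0,0,0,40],
  [0,0,-7,0,0,0,40],
  [0,0,-7.2,0,0,0,40],
  [0,0,0,-12,10,0,40],
  [0,0,0,-20,20,0,40],
  [0,0,0,-20,20,0,40],
  [0,0,0,-18,20,0,40],
  [0,0,0,-10,15,2,40],
  [0,0,0,0,0,2,40],
  [0,0,0,0,0,0,40],
  [0,0,0,0,0,0,40],
])

```text
t: 45.98
tool_pos: [0.5314, -0.3049, 0.1961]
tool_rot: [0.673, 0.739, -0.0, -0.002]
ft_force: [0.5, 0.0, -1.4]
opening: 0.51
```

```bash
python3 -c "
from h import *
plan([D(-.081,-.15,.1985),D(-.006,-.15,.1985)],95.4)"
```

```text
t45.98 pos [ 0.5314 -0.3049  0.1961] head 95.4 tilt [-0.003  0.002 -1.   ] q6 -0.61 F [ 0.5  0.  -1.4] open 0.51
turn z -0.0 deg
-> [ 0.536  -0.3063  0.1985] shift mm [-1.7  4.5 -2.4] len 5
-> [ 0.6106 -0.2992  0.1985] shift mm [ 0.  75.  -0.2] len 75
```

Call:
drive_tool([
  [0,0,0,-1.2,2,-2.4,40],
  [0,0,0,0,8,0,40],
  [0,0,0,0,10,0,40],
  [0,0,0,0,10,0,40],
  [0,0,0,0,10,0,40],
  [0,0,0,0,10,0,40],
  [0,0,0,0,10,0,40],
  [0,0,0,0,10,0,40],
  [0,0,0,0,6,0,40],
  [0,0,0,0,2,0,40],
  [0,0,0,0,0,0,40],
  [0,0,0,0,0,0,40],
])

```text
t: 46.98
tool_pos: [0.6102, -0.2995, 0.2]
tool_rot: [0.673, 0.739, -0.0, -0.0]
ft_force: [0.9, 0.4, -0.4]
opening: 0.512
```

```bash
python3 -c "
from h import *
plan([D(-.006,-.15,.1625)],95.4)"
```

```text
t46.98 pos [ 0.6102 -0.2995  0.2   ] head 95.4 tilt [-0.  0. -1.] q6 -0.55 F [ 0.9  0.4 -0.4] open 0.51
turn z -0.0 deg
-> [ 0.6106 -0.2992  0.1625] shift mm [ 0.3  0.5 37.5] len 38
```

Call:
drive_tool([
  [0,0,0,0.3,0.5,8,40],
  [0,0,0,0,0,10,40],
  [0,0,0,0,0,8,40],
  [0,0,0,0,0,5,40],
  [0,0,0,0,0,2,40],
  [0,0,0,0,0,2,40],
  [0,0,0,0,0,1,40],
  [0,0,0,0,0,1,40],
  [0,0,0,0,0,1,40],
  [0,0,0,0,0,0,40],
  [0,0,0,0,0,0,40],
])

```text
t: 47.9
tool_pos: [0.6108, -0.2993, 0.1624]
tool_rot: [0.673, 0.739, 0.0, 0.0]
ft_force: [-0.3, 0.1, -1.3]
opening: 0.511
```

Call:
drive_tool([
  [0,0,0,0,0,1,40],
  [0,0,0,0,0,0.5,40],
  [0,0,0,0,0,0,40],
  [0,0,0,0,0,0,40],
])

```text
t: 48.23
tool_pos: [0.611, -0.2993, 0.1619]
tool_rot: [0.673, 0.739, 0.0, 0.001]
ft_force: [-2.2, 0.4, 5.1]
opening: 0.514
```

Call:
drive_tool([
  [0,0,0,0,0,0,45],
  [0,0,0,0,0,0,47],
  [0,0,0,0,0,0,50],
  [0,0,0,0,0,0,56],
  [0,0,0,0,0,0,64],
  [0,0,0,0,0,0,70],
  [0,0,0,0,0,0,70],
  [0,0,0,0,0,-10,70],
  [0,0,0,0,0,-20,70],
  [0,0,0,0,0,-30,70],
  [0,0,0,0,0,-35,70],
  [0,0,0,0,0,-35,70],
  [0,0,0,0,-35,0,0],
  [0,0,0,0,-35,0,0],
  [0,0,0,0,-35,0,0],
  [0,0,0,0,-35,0,0],
  [0,0,0,0,-20,0,0],
  [0,0,0,0,0,0,0],
])

```text
t: 49.73
tool_pos: [0.448, -0.3143, 0.2931]
tool_rot: [0.674, 0.738, -0.0, 0.001]
ft_force: [1.2, -0.1, 1.0]
opening: 0.0
```

```bash
python3 -c "
from h import *
s=snap('side'); t=snap('top'); 
for n in ('wet1_mid','wet2_mid','wet3_mid'): print([(round(k['conf'],2),np.round(k['pixel'])) for k in env.place_of(s,n)])
for i in (1,2,3): print(proj(s,D(-.006,-.25+.1*i,.148)).round(1))
plan([D(-.13,.175,.29),D(-.030,.175,.15),D(-.030,.175,.062)],95.4)
cv2.imwrite('pics/v14.png',cv2.convertScaleAbs(np.hstack([cv2.resize(s['color'][100:400,150:350,::-1],(393,590)),cv2.resize(t['color'][130:330,100:400,::-1],(393,590))]),alpha=1.5))
"
```

```text
[(0.67, array([270., 150.]))]
[(0.86, array([259., 171.]))]
[(0.7, array([250., 196.]))]
[269.4 149. ]
[259.8 171.1]
[249.  196.1]
t49.98 pos [ 0.4524 -0.3141  0.2906] head 95.4 tilt [ 0.  0. -1.] q6 -0.70 F [ 0.1 -0.7  0.4] open 0.00
turn z -0.0 deg
-> [0.4566 0.0127 0.29  ] shift mm [324.9  35.    0.7] len 327
-> [0.5562 0.0221 0.15  ] shift mm [ -0. 100. 140.] len 172
-> [0.5562 0.0221 0.062 ] shift mm [-0. -0. 88.] len 88
```

View pics/v14.png

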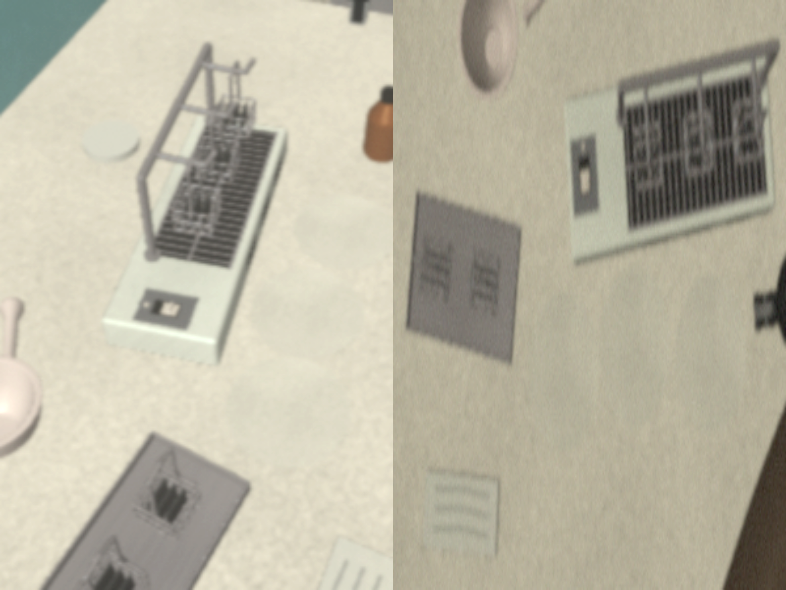

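All three wet baskets hang on their hooks (side network points within 1.5 px of expected), both dry ones stand in the tray, and the switch is off. Now to the switch, from its front side.

Call:
drive_tool([
  [0,0,0,15,2,0,0],
  [0,0,0,31,3.3,0,0],
  [0,0,0,31,3.3,0,0],
  [0,0,0,31,3.3,0,0],
  [0,0,0,31,3.3,0,0],
  [0,0,0,31,3.3,0,0],
  [0,0,0,31,3.3,0,0],
  [0,0,0,31,3.3,0,0],
  [0,0,0,31,3.3,0,0],
  [0,0,0,31,3.3,0,0],
  [0,0,0,31,3.3,0,0],
  [0,0,0,0,16,28,0],
  [0,0,0,0,20,28,0],
  [0,0,0,0,20,28,0],
  [0,0,0,0,20,28,0],
  [0,0,0,0,20,28,0],
  [0,0,0,0,4,30,0],
  [0,0,0,0,0,30,0],
  [0,0,0,0,0,0,0],
  [0,0,0,0,0,0,0],
])

```text
t: 51.65
tool_pos: [0.5541, 0.0231, 0.0892]
tool_rot: [0.673, 0.74, -0.002, -0.002]
ft_force: [0.7, 0.2, 0.1]
opening: 0.001
```

```bash
python3 -c "
from h import *
plan([D(-.030,.175,.064),D(-.007,.175,.062)],95.4)"
```

```text
t51.65 pos [0.5541 0.0231 0.0892] head 95.4 tilt [-0.005  0.    -1.   ] q6 -0.05 F [0.7 0.2 0.1] open 0.00
turn z 0.0 deg
-> [0.5562 0.0221 0.064 ] shift mm [-1.2  2.1 25.2] len 25
-> [0.5791 0.0243 0.062 ] shift mm [-0.  23.   1.9] len 23
```

Call:
drive_tool([
  [0,0,0,-1,0,15,0],
  [0,0,0,0,0,8,0],
  [0,0,0,0,0,2,0],
  [0,0,0,0,0,0,0],
  [0,0,0,0,0,0,0],
])

```text
t: 52.07
tool_pos: [0.5562, 0.0212, 0.067]
tool_rot: [0.673, 0.739, 0.001, 0.001]
ft_force: [-0.2, -0.5, 0.3]
opening: -0.001
```

```bash
python3 -c "
from h import *
plan([D(-.007,.175,.062)],95.4)"
```

```text
t52.07 pos [0.5562 0.0212 0.067 ] head 95.3 tilt [ 0.002  0.    -1.   ] q6 -0.06 F [-0.2 -0.5  0.3] open -0.00
turn z -0.1 deg
-> [0.5791 0.0243 0.062 ] shift mm [ 0.9 23.1  5.1] len 24
```

Call:
drive_tool([
  [0,0,0,0.5,0,3,0],
  [0,0,0,0.4,0,2,0],
  [0,0,0,0,0,0,0],
  [0,0,0,0,3,0,0],
  [0,0,0,0,3,0,0],
  [0,0,0,0,3,0,0],
  [0,0,0,0,3,0,0],
  [0,0,0,0,3,0,0],
  [0,0,0,0,3,0,0],
  [0,0,0,0,3,0,0],
  [0,0,0,0,2,0,0],
  [0,0,0,0,0,0,0],
  [0,0,0,0,0,0,0],
])

```text
t: 53.15
tool_pos: [0.578, 0.0241, 0.0605]
tool_rot: [0.673, 0.739, -0.0, -0.0]
ft_force: [-3.5, -0.2, 1.4]
opening: 0.006
```

```bash
python3 -c "
from h import *
plan([D(-.007,.175,.062)],95.4)
s=snap('side'); p=proj(s,D(0,.175,.06)).astype(int)
cv2.imwrite('pics/v15.png',cv2.convertScaleAbs(cv2.resize(s['color'][p[1]-35:p[1]+35,p[0]-35:p[0]+35,::-1],(400,400),interpolation=3),alpha=1.5))"
```

```text
t53.15 pos [0.578  0.0241 0.0605] head 95.3 tilt [-0.001 -0.    -1.   ] q6 -0.05 F [-3.5 -0.2  1.4] open 0.01
turn z -0.1 deg
-> [0.5791 0.0243 0.062 ] shift mm [ 0.1  1.  -1.5] len 2
```

Call:
drive_tool([
  [0,0,0,0,1,-0.7,0],
  [0,0,0,0,1,0,0],
  [0,0,0,0,0.7,0,0],
  [0,0,0,0,0,0,0],
  [0,0,0,0,0,0,0],
])

```text
t: 53.62
tool_pos: [0.5783, 0.0241, 0.0605]
tool_rot: [0.673, 0.739, -0.002, -0.002]
ft_force: [-10.0, -1.5, 2.9]
opening: 0.001
```

Force climbed to 10 N without motion, so that's the end stop. Back off, rise and check.

Call:
drive_tool([
  [0,0,0,0,-3,-1,0],
  [0,0,0,0,-6,0,0],
  [0,0,0,0,0,-15,0],
  [0,0,0,0,0,-35,0],
  [0,0,0,0,0,-35,0],
  [0,0,0,0,0,-35,0],
  [0,0,0,0,-35,-35,0],
  [0,0,0,0,-35,-35,0],
  [0,0,0,-35,-35,0,0],
  [0,0,0,-35,-35,0,0],
  [0,0,0,-35,-35,0,0],
  [0,0,0,-35,-35,0,0],
  [0,0,0,-35,0,0,0],
  [0,0,0,-35,0,0,0],
  [0,0,0,-35,0,0,0],
  [0,0,0,-35,0,0,0],
  [0,0,0,-35,0,0,0],
  [0,0,0,-35,0,0,0],
  [0,0,0,0,0,0,0],
])

```text
t: 55.2
tool_pos: [0.4274, -0.3248, 0.2406]
tool_rot: [0.675, 0.738, -0.001, 0.001]
ft_force: [-0.7, 1.2, 0.1]
opening: -0.006
```

```bash
python3 -c "
from h import *
a=snap('side'); s=snap('side'); t=snap('top'); 
for n in ('wet1_mid','wet2_mid','wet3_mid'): print([(round(k['conf'],2),np.round(k['pixel'],1)) for k in env.place_of(s,n)])
for q in (s,t): print([(round(k['conf'],2),[((atz(q,k['pixel'],.065)[:2]-C)@v).round(4) for v in (ex,ey)]) for k in env.place_of(q,'ridge')])
print([(env.place_of(t,n)[0]['pixel']) for n in ('mortar','case','bottle')])
p=proj(s,D(0,.175,.06)).astype(int);q=proj(t,D(0,.175,.06)).astype(int)
A=cv2.resize(s['color'][100:400,150:350,::-1],(393,590)); B=cv2.resize(s['color'][p[1]-25:p[1]+25,p[0]-33:p[0]+33,::-1],(393,295),interpolation=3); E=cv2.resize(t['color'][q[1]-30:q[1]+30,q[0]-20:q[0]+60,::-1],(393,295),interpolation=3)
cv2.imwrite('pics/v15b.png',cv2.convertScaleAbs(np.hstack([A,np.vstack([B,E])]),alpha=1.5))"
```

```text
[(0.85, array([267.1, 147.9]))]
[(0.94, array([263.5, 170.3]))]
[(0.83, array([250.2, 194.4]))]
[(0.62, [np.float64(0.0049), np.float64(0.182)]), (0.61, [np.float64(-0.2752), np.float64(0.486)])]
[(0.4, [np.float64(0.0024), np.float64(0.1778)])]Traceback (most recent call last):
  File "<string>", line 6, in <module>
    print([(env.place_of(t,n)[0]['pixel']) for n in ('mortar','case','bottle')])
            ~~~~~~~~~~~~~~~~~^^^
IndexError: list index out of range
```

```bash
python3 -c "
from h import *
s=snap('side'); t=snap('top'); 
for n in ('wet1_mid','wet2_mid','wet3_mid'): print([(round(k['conf'],2),np.round(k['pixel'],1)) for k in env.place_of(s,n)])
print([(n,[np.round(k['pixel']) for k in env.place_of(q,n)[:1]]) for q in (s,t) for n in ('mortar','case','bottle')])
p=proj(s,D(0,.175,.06)).astype(int);q=proj(t,D(0,.175,.06)).astype(int)
A=cv2.resize(s['color'][100:400,150:350,::-1],(393,590)); B=cv2.resize(s['color'][p[1]-25:p[1]+25,p[0]-33:p[0]+33,::-1],(393,295),interpolation=3); E=cv2.resize(t['color'][q[1]-30:q[1]+30,q[0]-20:q[0]+60,::-1],(393,295),interpolation=3)
cv2.imwrite('pics/v15b.png',cv2.convertScaleAbs(np.hstack([A,np.vstack([B,E])]),alpha=1.5)); plan([])"
```

```text
[(0.89, array([268.6, 151.3]))]
[(0.72, array([259.4, 171.2]))]
[(0.73, array([250.4, 194.3])), (0.51, array([341.5, 176.9]))]
[('mortar', [array([152., 318.])]), ('case', [array([324., 419.])]), ('bottle', [array([340., 178.])]), ('mortar', [array([178., 145.])]), ('case', [array([153., 304.])]), ('bottle', [array([169., 227.])])]
t56.30 pos [ 0.4267 -0.3194  0.2413] head 95.3 tilt [-0.  0. -1.] q6 -0.74 F [ 0.1 -0.6 -0. ] open -0.00
turn z 0.0 deg
```

View pics/v15b.png

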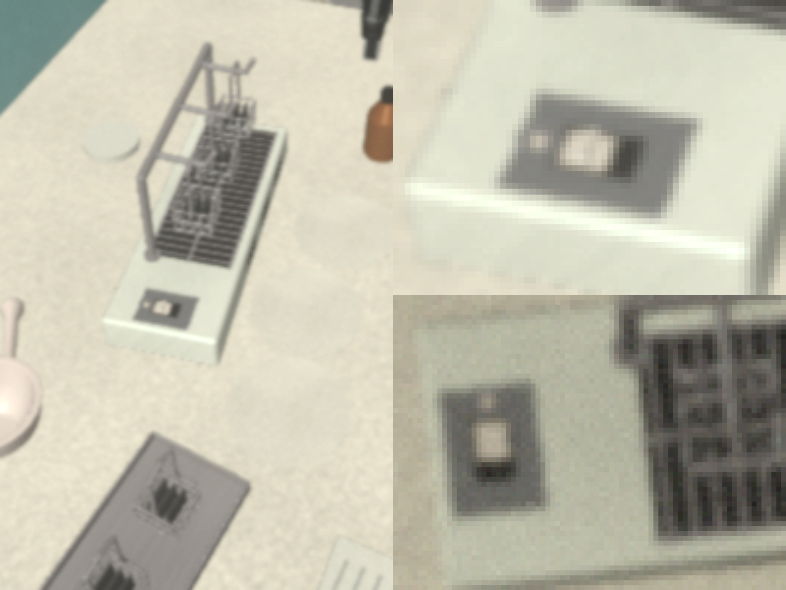

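The slide is back at the dot end with the gap in front, the same as at the start (ON). The three wet baskets hang on their hooks, both dry ones are upright in the tray, and the robot is clear, so I'm handing in.

```bash
python3 -c "
from bench import env
print(env.close_job())"
```

```text
the job is handed in; nothing more can be done
None
```

The changeover is done and handed in at about 56 s of the 210 s allowed; no verdict was reported.

- **Order of work:** I slid the switch off and set the two dry baskets (from hooks 3 and 2) upright in the tray. Then I hung wet3, wet2 and wet1 on hooks 3, 2 and 1. Last, I pushed the switch back towards the white dot until it hit its stop, at about 10 N.
- **Knocked basket:** wet3 was moved about 3 cm during the run. I measured it again before grasping it.
- **Last checks:**
  - The switch's slide is at the dot end, as it was at the start.
  - All three wet baskets are within about 2.5 px of where they should hang.
  - Both dry baskets are upright in the tray, and the arm is clear of everything.
  - The mortar, case and bottle match their starting pixels in the side view.
- **Checks that disagreed or failed:**
  - One side-view reading put wet2 about 4 px off its spot; the next reading, about a second later, was back on it. That could be a small swing or detector noise.
  - In the last top view the network misplaced the bottle, probably because the arm hid it.
  - The network's estimates of the ridge position were a few mm off. I relied on the pictures and the end-stop force for the switch instead.

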